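# Press a drawer front flush in the glue-up jig with a push block

### The arm

A 6-joint arm with a two-finger parallel gripper is mounted at the origin on the work surface. World frame = base frame: x ahead of the robot, y to its left, z up, the work surface at z = 0. Lengths are in m, angles in rad, forces in N, time in s.
With the tool pointing down it reaches from about 0.35 to 0.975 m from the base axis. Payload 4.9 kg.
Tool frame: the origin (TCP) lies at the very end of the fingers, on their centre line; the grasp point (between the pads) lies 19 mm behind it (manip.hold_point_z is the distance from the TCP to the grasp point, in m); z points along the fingers, x is the direction in which the jaws open and shut, and the axes are right-handed (so a half turn about z gives the same grasp; the last joint's range is limited). The gripper opens to 85 mm and grips with 20 to 120 N. Pads are 22 mm wide; open, the fingers measure 114 mm over their backs; the gripper's body (76 mm by 85 mm) begins 54 mm behind the grasp point. The pads swing forward as they close: fully open they stand 13 mm farther back than shut.
Start: joints at [1.009, 0.053, 1.613, -0, 1.476, -0.119], TCP at [0.268, 0.565, 0.231] pointing down, gripper open.
Joint ranges: [-3.01, 3.01], [-1.01, 2.22], [0.06, 2.58], [-1.02, 4.17], [0.09, 2.62], [-3.14, 3.14]. Speed limits (rad/s): [2.57, 2.57, 3.14, 3.14, 3.14, 3.14].

### API

Orientations are given as a unit quaternion [w, x, y, z].
In Python, from plant import manip gives the robot as it stands.
- The arm moves only by the shell command python3 -m handwheel 'ROWS' [OPENING]. ROWS is JSON, a list of rows, each an object of numbers: "dx", "dy", "dz": the shift along the tool's x, y, z in m; "ax", "ay", "az": the turn, a rotation vector about the tool's x, y, z in rad. In form: [{"dx": .., "dy": .., "dz": .., "ax": .., "ay": .., "az": ..}, ...]. A call has 1 to 5 rows; each row is the pose to reach, as a shift and turn from the pose commanded when the call began, along the tool's axes at that moment; what a row does not reach only later rows make up. A row lasts 1/8 s, in which the tool goes at most 62.5 mm and 10.7 degrees, less where a joint would pass 70% of its speed; a pose out of reach is approached as far as the arm can. A call with a gripper value outside its range is refused whole. OPENING is the closure in counts, from 0 (fully open) to 255 (shut), set as the call begins (- or left out, the last holds). The fingers move at their own pace and stop on an object; the grip force is fixed at half the most. Time passes only in rows, so rows that repeat a pose let the fingers close. It gives the time, the measured TCP pose, the force and the opening at its end, in the units of the state.
- manip.state(): the state, without advancing time (a new reading comes with each control period).
- manip.grab_frame(name): name is "side" or "top"; returns a dict with "image" (480x640x3 uint8, blue, green, red), "z_map" (480x640 float32, m along the optical axis (not along the pixel's ray), 0 where there is no reading), "K" (3x3 intrinsics, pixels), "xyz" and "rotation" of the camera in the world. Camera axes: x right, y up, looking along -z (the intrinsics and any distortion apply to the point x, -y, -z); pixel columns grow to the right and rows downward; lengths in m; the calibration is good to about 2 mm. A picture is of the moment at which its call begins.
- manip.job_done(): hands the job in, once; it reports no verdict.
The state is a dict: "time": time; "joint_pos": joint angles; "joint_vel": joint speeds; "joint_efforts": joint torques, N m; "tool_pos": TCP position; "tool_rot": TCP orientation; "contact_force": force on the tool from outside, world axes, zero at the start; "ft_torque": the same for the moment, N m; "gripper_width": opening from 0.0 (shut) to 1.0 (fully open).
Only numpy, scipy, OpenCV 4.12 (cv2) and the standard library are available. Lean on these libraries where they do the work, as an engineer would, in place of code of your own. Each camera call takes 0.05 s, during which the arm holds its last target.

### The job

Stand the toppled wooden push block upright on the bench on its foot and let go of it. Then take it by its handle and lower it, upright, right down to the jig's baseboard into the one gap between the three stops and the loose panel that is wide enough for it. With the block push the panel away from the stops until it lies flush along the whole fence, and finish while still gripping the block and pressing the panel against the fence with a firm hand push (about 10 N, never a hard shove of 80 N); leave the glue bottle, hammer and tape measure alone.

Things in the scene. Friction and masses are not known exactly. Their poses are not given: they have to be found in the camera images.
- spacer_center (a point): Centre, half-way up, of the loose wooden push block (spacer), 104 mm tall: foot block 30 (x) x 50 (y) x 44 (z) mm with a handle post 20 (x) x 24 (y) x 60 (z) mm on top (from 8 mm below this point to 52 mm above). z runs from foot to handle. It starts toppled on its broad face (x axis vertical, this point 15 mm above the bench), handle pointing roughly to the robot's right (-y).
- spacer_foot (a point): Centre of the underside of the push block's foot, 52 mm below spacer_center along its z axis; same axes.
- panel_center (a point): Centre, half-way up, of the loose dark wooden panel (a drawer front) lying flat on the baseboard, 110 (x) x 280 (y) x 24 (z) mm, 0.25 to 0.46 kg, waxed (slides easily). Its x axis points to the fence. It starts 4 to 8 mm short of the fence and slightly askew; flush when its +x edge lies along the fence's face.
- jig: The jig's plywood baseboard, fixed on the bench, 240 (x) x 320 (y) x 18 (z) mm; origin at the centre of its underside, on the bench. Its x axis points from the stops to the fence (roughly away from the robot); the fence, stops and baseboard have the same axes.
- fence: The fixed fence, a wooden bar 25 (x) x 310 (y) x 40 (z) mm on the baseboard at its far (+x) side. Origin at the middle of the bottom edge of the face that looks to the panel (-x); it stands 185 mm (along x) beyond the origins of the stops, and its top is 58 mm above the bench.
- stop_a: Fixed wooden stop, 63 mm deep (x), 80 wide (y), 40 high (z), at the near (-x) side of the baseboard. Origin at the middle of the bottom edge of its back (-x) face; its front face is at x = +63 mm; with the panel flush it leaves a 12 mm gap: too narrow. The three stops stand in a row along y at 84 mm pitch, backs in line, in any order.
- stop_b: Like stop_a but 53 mm deep: with the panel flush it leaves 22 mm, too narrow.
- stop_c: Like stop_a but only 29 mm deep, the shallowest: a gap of 46 mm with the panel flush (at least 36 at the start), the only one wide enough for the 30 mm block, whose x axis then lies along the jig's x axis. With the panel flush its near edge is at x = +75 mm here. Origin on the baseboard's upper surface, 18 mm above the bench.
- spacer: The push block as a whole, about 0.1 kg; origin at the centre of the underside of its foot; x across its thickness, y along its width, z towards the handle.
- panel: The panel as a whole (as above); origin at the centre of its underside.
- glue: White glue bottle, 56 mm across, 150 mm tall, standing on the bench; origin under its centre. Leave alone.
- hammer: Hammer with a wooden handle, lying on the bench to the left of the jig. Leave alone.
- tape: Grey tape measure 65 x 32 x 60 mm on the bench; origin under its centre. Leave alone.
There are look-alikes about, which are no part of the job. What is shaped like the spacer but green or pink is not meant.

How it is judged:
By the outcome, as a careful person would: the job done as asked, in the order asked, and still so for the second after the job is handed in, while the arm keeps its last pose, push and grip.
It also fails if it takes over 72 s, if anything falls off the work surface, if the arm or the gripper's body presses on something with over 40 N, if the wrist force passes 120 N, or if a joint passes its speed limit or range.

## Working session

There is one attempt and no reset: what is moved stays moved. The work goes in short steps, Python scripts to look and compute and a shell command to move; the robot and the scene stay as the last step left them, time stands still between calls to the robot, and variables do not carry over. Pictures are saved under pics/ and viewed, and the job is handed in when it is done.

```bash
ls; mkdir -p pics; python3 - <<'E'
from plant import manip
import cv2,numpy as np
s=manip.state();print(s)
for n in("side","top"):
    f=manip.grab_frame(n);cv2.imwrite(f"pics/{n}0.png",f["image"]);np.savez(f"{n}0.npz",**{k:f[k] for k in("image","z_map","K","xyz","rotation")})
    print(n,f["K"],f["xyz"],f["rotation"],f.keys())
E
```

```text
pics
{'time': 0.0, 'joint_pos': array([ 1.00899078e+00,  5.33597240e-02,  1.61429633e+00, -2.00816948e-05,
        1.47600054e+00, -1.18991534e-01]), 'joint_vel': array([-3.97305206e-05, -1.09208780e-04,  1.43426689e-03,  8.71196055e-04,
        3.35450698e-03,  7.05672228e-04]), 'joint_efforts': array([-1.34609845e-04, -3.93706441e+01, -3.70163512e+01, -1.95957437e-04,
        7.59706367e-03,  5.73591990e-06]), 'tool_pos': array([0.26746702, 0.56418585, 0.23005985]), 'tool_rot': array([ 4.53241209e-04,  8.45127357e-01,  5.34564014e-01, -9.27166107e-04]), 'contact_force': array([-0.30626552, -0.10290483, -0.36194366]), 'ft_torque': array([ 0.05569138, -0.00309952,  0.05044924]), 'gripper_width': 0.9951275707420614}
side [[492.08929508   0.         324.82036149]
 [  0.         492.08929508 236.28697725]
 [  0.           0.           1.        ]] [ 0.18165436 -0.66989825  0.77179919] [ 0.87327707  0.4185998  -0.10023213 -0.22828686] dict_keys(['image', 'z_map', 'K', 'xyz', 'rotation'])
top [[593.8777539    0.         323.44167251]
 [  0.         593.8777539  236.85962605]
 [  0.           0.           1.        ]] [0.47978235 0.06135995 1.5152163 ] [ 0.70882726  0.03443006 -0.02311338 -0.7041621 ] dict_keys(['image', 'z_map', 'K', 'xyz', 'rotation'])
```

View pics/side0.png

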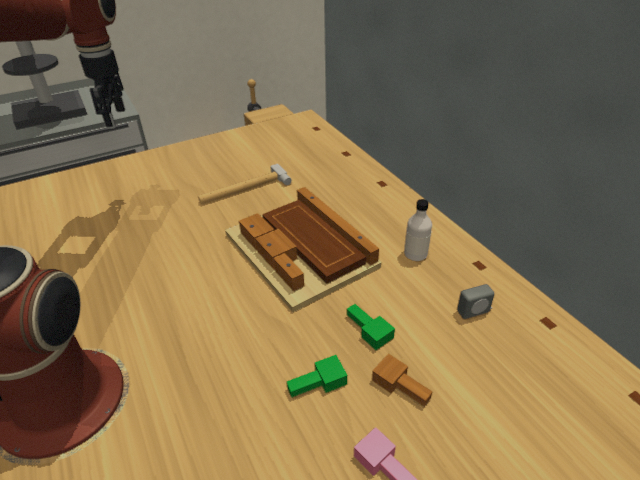

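View pics/top0.png

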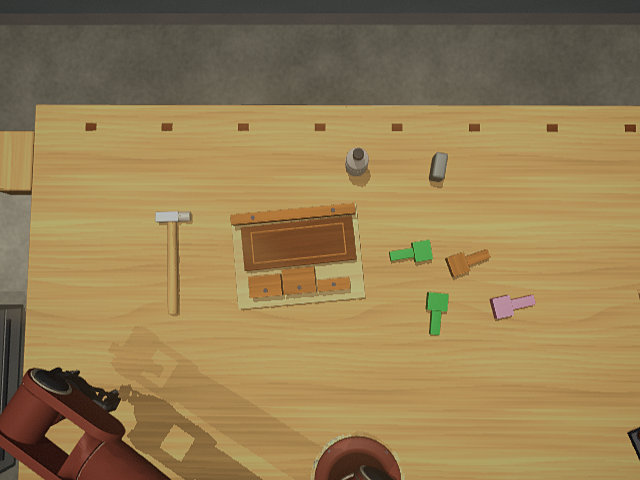

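Both views show the same layout. Things that could be taken for the spacer, in top-view pixels:
- Brown block (467,262), handle to the right. In the side view it is at (400,380).
- Green block (412,252): wrong colour.
- Green block (437,312): wrong colour.
- Pink block (512,305): wrong colour.

I choose the brown one. The shallowest stop looks like the right-hand one, at (333,285). Next I'll measure and check with a close crop.

```bash
cat > h.py <<'E'
import numpy as np,cv2
from scipy.spatial.transform import Rotation as R
def load(n): return dict(np.load(n))
def rot(f): 
    q=f["rotation"]; return R.from_quat([q[1],q[2],q[3],q[0]]).as_matrix()
def cast(f,uv,z):
    uv=np.atleast_2d(uv).astype(float);K=f["K"]
    d=np.c_[(uv[:,0]-K[0,2])/K[0,0],-(uv[:,1]-K[1,2])/K[1,1],-np.ones(len(uv))]@rot(f).T
    t=(z-f["xyz"][2])/d[:,2]; return f["xyz"]+d*t[:,None]
def proj(f,P):
    p=(np.atleast_2d(P)-f["xyz"])@rot(f); K=f["K"]
    return np.c_[K[0,0]*p[:,0]/-p[:,2]+K[0,2],K[1,1]*-p[:,1]/-p[:,2]+K[1,2]]
def cloud(f):
    v,u=np.mgrid[0:480,0:640];z=f["z_map"].astype(float);K=f["K"]
    p=np.stack([(u-K[0,2])/K[0,0]*z,-(v-K[1,2])/K[1,1]*z,-z],-1)
    return p@rot(f).T+f["xyz"]
E
python3 - <<'E'
from h import *
t=load("top0.npz");s=load("side0.npz")
im=t["image"]
c=cv2.resize(im[190:320,220:560],None,fx=2.35,fy=2.35,interpolation=cv2.INTER_CUBIC);cv2.imwrite("pics/ctop.png",c)
c=cv2.resize(s["image"][180:420,220:460],None,fx=2.5,fy=2.5,interpolation=cv2.INTER_CUBIC);cv2.imwrite("pics/cside.png",c)
P=cloud(t)
for uv in [(467,262),(265,287),(299,281),(333,285),(300,243),(290,215),(250,304),(400,330)]:
    print(uv,P[uv[1],uv[0]].round(4), im[uv[1],uv[0]])
E
```

```text
(467, 262) [ 0.5402 -0.2727  0.0294] [ 43  92 141]
(265, 287) [0.4745 0.2275 0.0568] [ 56 118 175]
(299, 281) [0.4898 0.1442 0.059 ] [ 55 113 166]
(333, 285) [0.4806 0.0609 0.0585] [96 96 95]
(300, 243) [0.5841 0.1436 0.0431] [ 42  74 121]
(290, 215) [0.6518 0.1679 0.0621] [ 62 123 181]
(250, 304) [0.4314 0.2697 0.0133] [119 176 184]
(400, 330) [ 0.3687 -0.1089 -0.0007] [ 98 157 185]
```

View pics/ctop.png

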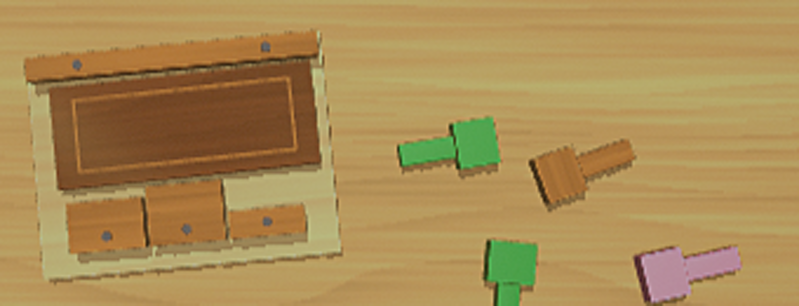

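View pics/cside.png

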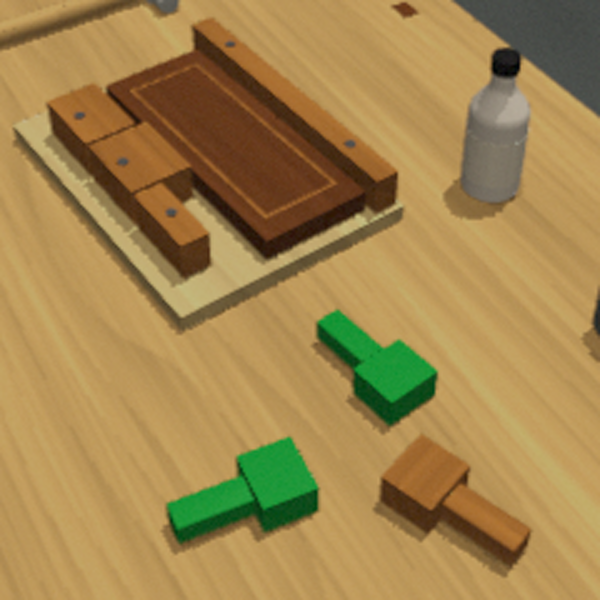

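The crops confirm the brown block, with its handle toward -y. The right-hand stop, crop pixel (267,222), is the shallowest (stop_c), with the wide gap in front of it. Now I'll measure poses.

```bash
python3 - <<'E'
from h import *
t=load("top0.npz");s=load("side0.npz")
P=cloud(t);im=t["image"];hsv=cv2.cvtColor(im,cv2.COLOR_BGR2HSV)
# spacer from height
roi=np.zeros((480,640),bool);roi[240:285,440:495]=True
m=roi&(P[...,2]>0.008)
print("n",m.sum())
Q=cast(t,np.argwhere(m)[:,::-1],0.028)[:,:2]
c=Q.mean(0);U,S,V=np.linalg.svd(Q-c);a=V[0]; a=a*np.sign(-a[1]);
l=(Q-c)@a; n=np.array([-a[1],a[0]]);w=(Q-c)@n
for lo in np.arange(-.06,.07,.01):
    k=(l>=lo)&(l<lo+.01)
    if k.any(): print(round(lo,3),k.sum(),w[k].min().round(4),w[k].max().round(4), P[m][k][:,2].mean().round(4))
print(c,a,np.degrees(np.arctan2(a[1],a[0])),l.min(),l.max())
mm=np.uint8(m)
# jig: blobs at z ~0.058
roi=np.zeros((480,640),bool);roi[195:315,225:370]=True
for nm,lo,hi in [("top58",.050,.07),("panel42",.032,.050),("base18",.008,.028)]:
    b=np.uint8(roi&(P[...,2]>lo)&(P[...,2]<hi))
    k,lab,st,ce=cv2.connectedComponentsWithStats(b,connectivity=4)
    for i in range(1,k):
        if st[i,4]<60: continue
        pts=np.argwhere(lab==i)[:,::-1].astype(np.float32)
        z={"top58":.058,"panel42":.042,"base18":.018}[nm]
        W=cast(t,pts,z)[:,:2].astype(np.float32)
        r=cv2.minAreaRect(W*1000); print(nm,st[i],np.round(r[0],1),np.round(r[1],1),round(r[2],2),P[lab==i][:,2].mean().round(4))
E
```

```text
n 638
-0.06 2 -0.0173 0.0431 0.0104
-0.05 35 -0.0228 0.0526 0.1031
-0.04 82 -0.0259 0.0243 0.0297
-0.03 82 -0.0259 0.0243 0.0299
-0.02 81 -0.0251 0.0243 0.0293
-0.01 81 -0.025 0.0244 0.048
0.0 57 -0.0242 0.0346 0.0265
0.01 40 -0.0297 0.0134 0.062
0.02 39 -0.0109 0.0127 0.0242
0.03 43 -0.0554 0.0127 0.0237
0.04 43 -0.0702 0.0127 0.0587
0.05 40 -0.0452 0.0387 0.0608
0.06 11 -0.0092 0.0277 0.1598
[ 0.54263587 -0.26792545] [ 0.31931068 -0.94765009] -71.37875733552133 -0.06398374892804547 0.07975006921231279
top58 [ 230  203  126   22 1280] [656.7 162.1] [ 26.3 309.5] 5.75 0.0574
top58 [282 266  34  29 834] [492.4 145.5] [62.8 80.1] 5.58 0.0576
top58 [248 273  34  25 703] [479.  228.2] [52.9 80.6] 5.58 0.0575
top58 [317 277  33  15 386] [484.   60.4] [28.9 79.6] 6.1 0.0575
panel42 [ 241  215  116   56 4900] [585.4 148.7] [110.2 279.6] 6.45 0.0414
base18 [ 232  203  133  106 3601] [554.5 151.8] [237.7 319.6] 5.75 0.0176
```

```bash
python3 - <<'E'
from h import *
from plant import manip
print([a for a in dir(manip) if not a.startswith('__')], manip.hold_point_z)
t=load("top0.npz")
P=cloud(t)
m=np.zeros((480,640),np.uint8);m[240:285,440:495]=((P[...,2]>0.010)&(P[...,2]<.04))[240:285,440:495]
k,lab,st,_=cv2.connectedComponentsWithStats(m,connectivity=4);i=1+st[1:,4].argmax();m=np.uint8(lab==i)
print(st[i])
foot=cv2.morphologyEx(m,cv2.MORPH_OPEN,np.ones((13,13)))
hand=cv2.morphologyEx(m&~cv2.dilate(foot,np.ones((7,7))),cv2.MORPH_OPEN,np.ones((3,3)))
res=[]
for mm,z in((foot,.03),(hand,.025)):
    W=cast(t,np.argwhere(mm>0)[:,::-1],z)[:,:2].astype(np.float32)*1000
    print(cv2.minAreaRect(W),W.mean(0)); res.append(W.mean(0))
d=res[1]-res[0];print(d,np.degrees(np.arctan2(d[1],d[0])))
for n,p in (("green1",(412,252)),("green2",(437,312)),("pink",(512,305))): print(n,cast(t,p,.03))
E
```

```text
['IKError', 'grab_frame', 'hold_point_z', 'job_done', 'state'] 0.0187
[446 249  44  27 609]
((536.2615356445312, -252.67636108398438), (44.730224609375, 42.887508392333984), 89.42479705810547) [ 536.8472  -251.69919]
((556.188720703125, -305.5478210449219), (23.588973999023438, 46.87883758544922), 18.77332305908203) [ 556.28406 -306.5802 ]
[ 19.436829 -54.881012] -70.497734
green1 [[ 0.56424768 -0.13596437  0.03      ]]
green2 [[ 0.41586098 -0.19701376  0.03      ]]
pink [[ 0.43452968 -0.38216647  0.03      ]]
```

```bash
cat >> h.py <<'E'
def Rq(q): return R.from_quat([q[1],q[2],q[3],q[0]])
def delta(p,Rm):
    """rows numbers from the present pose to target p, Rm (tool axes)"""
    from plant import manip
    s=manip.state();R0=Rq(s["tool_rot"]).as_matrix()
    d=R0.T@(np.array(p)-s["tool_pos"]);
    for sg in (1,-1):
        M=Rm@np.diag([sg,sg,1]);a=R.from_matrix(R0.T@M).as_rotvec()
        print("dxyz",d.round(4),"axyz",a.round(4),"deg",np.degrees(np.linalg.norm(a)).round(1),"j6",s["joint_pos"][5].round(3))
def frame(x,z):
    z=np.array(z,float);z/=np.linalg.norm(z);x=np.array(x,float);x-=z*(x@z);x/=np.linalg.norm(x)
    return np.c_[x,np.cross(z,x),z]
E
cat > t1.py <<'E'
from h import *
import sys
a=np.radians(-71.2);h=np.array([np.cos(a),np.sin(a),0]);n=np.array([-h[1],h[0],0])
t=np.radians(40);zt=-np.sin(t)*h+np.array([0,0,-np.cos(t)])
T=np.array([.5529,-.2982,.015])+.0078*zt
M=frame(n,zt)
print(T,M)
delta(T-float(sys.argv[1])*zt,M)
E
python3 t1.py .12
```

```text
[ 0.55128424 -0.29345374  0.00902485] [[ 9.46649260e-01  2.46869845e-01 -2.07148396e-01]
 [ 3.22265695e-01 -7.25175405e-01  6.08494415e-01]
 [ 1.72042295e-17 -6.42787610e-01 -7.66044443e-01]]
dxyz [-0.7085  0.6777  0.1304] axyz [0.6604 0.2807 0.7658] deg 60.1 j6 -0.119
dxyz [-0.7085  0.6777  0.1304] axyz [-0.3446  0.8106 -2.2251] deg 137.1 j6 -0.119
```

```bash
python3 -m handwheel '[{"dx":-0.04,"dy":0.04,"dz":-0.02},{"dx":-0.08,"dy":0.08,"dz":-0.03},{"dx":-0.12,"dy":0.12,"dz":-0.03},{"dx":-0.16,"dy":0.16,"dz":-0.03},{"dx":-0.2,"dy":0.2,"dz":-0.03}]' 80
python3 -m handwheel '[{"dx":-0.04,"dy":0.04},{"dx":-0.08,"dy":0.08},{"dx":-0.12,"dy":0.12},{"dx":-0.16,"dy":0.16},{"dx":-0.2,"dy":0.2}]'; python3 t1.py .12
```

```text
[ 0.55128424 -0.29345374  0.00902485] [[ 9.46649260e-01  2.46869845e-01 -2.07148396e-01]
 [ 3.22265695e-01 -7.25175405e-01  6.08494415e-01]
 [ 1.72042295e-17 -6.42787610e-01 -7.66044443e-01]]
dxyz [-0.7085  0.6777  0.1304] axyz [0.6604 0.2807 0.7658] deg 60.1 j6 -0.119
dxyz [-0.7085  0.6777  0.1304] axyz [-0.3446  0.8106 -2.2251] deg 137.1 j6 -0.119invalid input at $[0]: expected keys dx, dy, dz, ax, ay, az
invalid input at $[0]: expected keys dx, dy, dz, ax, ay, az
```

All keys are required.

```bash
python3 -m handwheel '[{"dx":-0.04,"dy":0.04,"dz":-0.02,"ax":0,"ay":0,"az":0},{"dx":-0.08,"dy":0.08,"dz":-0.03,"ax":0,"ay":0,"az":0},{"dx":-0.12,"dy":0.12,"dz":-0.03,"ax":0,"ay":0,"az":0},{"dx":-0.16,"dy":0.16,"dz":-0.03,"ax":0,"ay":0,"az":0},{"dx":-0.2,"dy":0.2,"dz":-0.03,"ax":0,"ay":0,"az":0}]' 80
python3 -m handwheel '[{"dx":-0.04,"dy":0.04,"dz":0,"ax":0,"ay":0,"az":0},{"dx":-0.08,"dy":0.08,"dz":0,"ax":0,"ay":0,"az":0},{"dx":-0.12,"dy":0.12,"dz":0,"ax":0,"ay":0,"az":0},{"dx":-0.16,"dy":0.16,"dz":0,"ax":0,"ay":0,"az":0},{"dx":-0.2,"dy":0.2,"dz":0,"ax":0,"ay":0,"az":0}]'; python3 t1.py .12
```

```text
time: 0.72
tool_pos: [0.3628, 0.2965, 0.2609]
tool_rot: [0.0, 0.845, 0.535, -0.0]
contact_force: [1.2, 0.1, 0.5]
gripper_width: 0.684
time: 1.35
tool_pos: [0.4579, 0.0301, 0.261]
tool_rot: [-0.0, 0.845, 0.535, 0.0]
contact_force: [0.6, 0.3, 0.2]
gripper_width: 0.69
[ 0.55128424 -0.29345374  0.00902485] [[ 9.46649260e-01  2.46869845e-01 -2.07148396e-01]
 [ 3.22265695e-01 -7.25175405e-01  6.08494415e-01]
 [ 1.72042295e-17 -6.42787610e-01 -7.66044443e-01]]
dxyz [-0.3077  0.2768  0.16  ] axyz [0.6599 0.2787 0.7664] deg 60.1 j6 -1.225
dxyz [-0.3077  0.2768  0.16  ] axyz [-0.342   0.8098 -2.2251] deg 137.1 j6 -1.225
```

```bash
python3 -m handwheel '[{"dx":-0.04,"dy":0.04,"dz":0,"ax":0,"ay":0,"az":0.15},{"dx":-0.08,"dy":0.08,"dz":0,"ax":0,"ay":0,"az":0.3},{"dx":-0.12,"dy":0.12,"dz":0,"ax":0,"ay":0,"az":0.45},{"dx":-0.16,"dy":0.16,"dz":0,"ax":0,"ay":0,"az":0.6},{"dx":-0.2,"dy":0.2,"dz":0,"ax":0,"ay":0,"az":0.75}]'
python3 t1.py .12
```

```text
time: 1.98
tool_pos: [0.553, -0.2363, 0.2607]
tool_rot: [-0.0, 0.983, 0.185, -0.0]
contact_force: [0.4, -0.3, 0.8]
gripper_width: 0.683
[ 0.55128424 -0.29345374  0.00902485] [[ 9.46649260e-01  2.46869845e-01 -2.07148396e-01]
 [ 3.22265695e-01 -7.25175405e-01  6.08494415e-01]
 [ 1.72042295e-17 -6.42787610e-01 -7.66044443e-01]]
dxyz [-0.0258  0.1298  0.1597] axyz [0.6973 0.0159 0.0427] deg 40.0 j6 -0.9
dxyz [-0.0258  0.1298  0.1597] axyz [-0.0241  1.0592 -2.9131] deg 177.6 j6 -0.9
```

```bash
python3 -m handwheel '[{"dx":-0.01,"dy":0.05,"dz":0,"ax":0.17,"ay":0,"az":0.01},{"dx":-0.02,"dy":0.1,"dz":0,"ax":0.35,"ay":0.01,"az":0.02},{"dx":-0.0258,"dy":0.13,"dz":0.03,"ax":0.52,"ay":0.015,"az":0.04},{"dx":-0.0258,"dy":0.13,"dz":0.08,"ax":0.697,"ay":0.016,"az":0.043},{"dx":-0.0258,"dy":0.13,"dz":0.12,"ax":0.697,"ay":0.016,"az":0.043}]'
python3 t1.py .06; python3 - <<'E'
from plant import manip
import cv2
print(manip.state()["joint_pos"])
f=manip.grab_frame("side");cv2.imwrite("pics/s1.png",f["image"])
E
```

```text
time: 2.6
tool_pos: [0.5748, -0.3658, 0.1332]
tool_rot: [-0.341, 0.926, 0.153, -0.059]
contact_force: [-0.5, 0.7, 0.2]
gripper_width: 0.686
[ 0.55128424 -0.29345374  0.00902485] [[ 9.46649260e-01  2.46869845e-01 -2.07148396e-01]
 [ 3.22265695e-01 -7.25175405e-01  6.08494415e-01]
 [ 1.72042295e-17 -6.42787610e-01 -7.66044443e-01]]
dxyz [0.0015 0.0222 0.0839] axyz [-0.0081  0.0044 -0.0014] deg 0.5 j6 -1.091
dxyz [0.0015 0.0222 0.0839] axyz [0.0069 0.0128 3.1402] deg 179.9 j6 -1.091
[-0.79193946  0.64469494  1.15741259  0.3084842   1.97802702 -1.09148969]
```

View pics/s1.png

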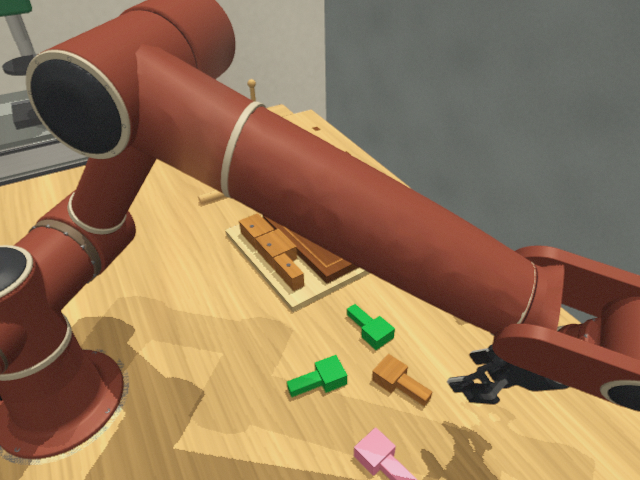

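The gripper is tilted on the handle-end side of the brown block (side view (480,375), block (400,380)) and is clear of its neighbours. Now I'll descend.

```bash
python3 -m handwheel '[{"dx":0.0015,"dy":0.022,"dz":0.04,"ax":-0.008,"ay":0.004,"az":-0.001},{"dx":0.0015,"dy":0.022,"dz":0.084,"ax":-0.008,"ay":0.004,"az":-0.001},{"dx":0.0015,"dy":0.022,"dz":0.084,"ax":-0.008,"ay":0.004,"az":-0.001}]'
python3 t1.py .0
```

```text
time: 3.02
tool_pos: [0.5642, -0.3262, 0.0602]
tool_rot: [-0.336, 0.927, 0.156, -0.056]
contact_force: [0.3, -0.6, -0.3]
gripper_width: 0.685
[ 0.55128424 -0.29345374  0.00902485] [[ 9.46649260e-01  2.46869845e-01 -2.07148396e-01]
 [ 3.22265695e-01 -7.25175405e-01  6.08494415e-01]
 [ 1.72042295e-17 -6.42787610e-01 -7.66044443e-01]]
dxyz [-0.0015  0.0058  0.0618] axyz [0.0022 0.0027 0.0039] deg 0.3 j6 -1.114
dxyz [-0.0015  0.0058  0.0618] axyz [-0.0043  0.0035 -3.1377] deg 179.8 j6 -1.114
```

```bash
python3 -m handwheel '[{"dx":-0.001,"dy":0.003,"dz":0.02,"ax":0,"ay":0,"az":0},{"dx":-0.001,"dy":0.003,"dz":0.04,"ax":0,"ay":0,"az":0},{"dx":-0.001,"dy":0.003,"dz":0.055,"ax":0,"ay":0,"az":0},{"dx":-0.001,"dy":0.003,"dz":0.059,"ax":0,"ay":0,"az":0},{"dx":-0.001,"dy":0.003,"dz":0.059,"ax":0,"ay":0,"az":0}]'
python3 t1.py .0;python3 - <<'E'
from plant import manip
import cv2
f=manip.grab_frame("side");cv2.imwrite("pics/s2.png",cv2.resize(f["image"][280:480,320:600],None,fx=2.8,fy=2.8))
E
```

```text
time: 3.65
tool_pos: [0.554, -0.2962, 0.0153]
tool_rot: [-0.334, 0.928, 0.156, -0.054]
contact_force: [0.5, -0.0, -0.0]
gripper_width: 0.682
[ 0.55128424 -0.29345374  0.00902485] [[ 9.46649260e-01  2.46869845e-01 -2.07148396e-01]
 [ 3.22265695e-01 -7.25175405e-01  6.08494415e-01]
 [ 1.72042295e-17 -6.42787610e-01 -7.66044443e-01]]
dxyz [-0.0017  0.0013  0.0071] axyz [ 0.0089 -0.001   0.0051] deg 0.6 j6 -1.125
dxyz [-0.0017  0.0013  0.0071] axyz [ 1.6000e-03  1.4000e-02 -3.1365e+00] deg 179.7 j6 -1.125
```

View pics/s2.png

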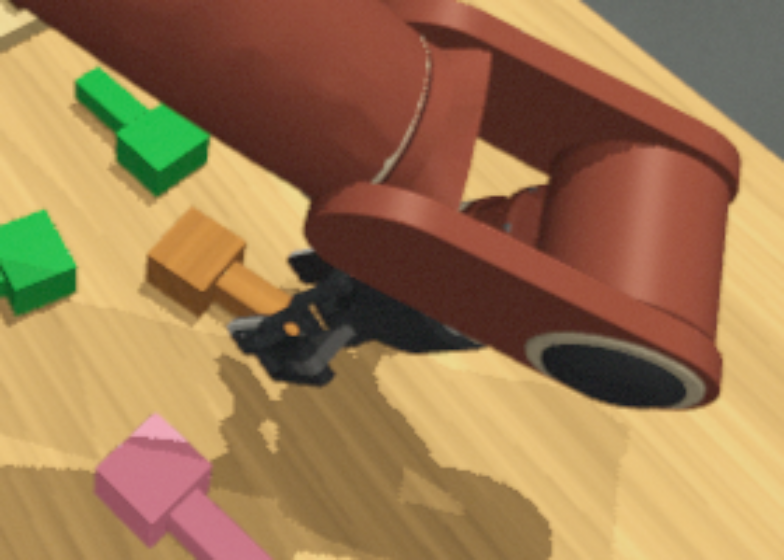

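The open fingers straddle the handle (crop (290,320)). I'll go down a little more and close.

```bash
python3 -m handwheel '[{"dx":-0.0015,"dy":0.001,"dz":0.004,"ax":0,"ay":0,"az":0},{"dx":-0.0015,"dy":0.001,"dz":0.005,"ax":0,"ay":0,"az":0},{"dx":-0.0015,"dy":0.001,"dz":0.005,"ax":0,"ay":0,"az":0}]'
python3 -m handwheel '[{"dx":0,"dy":0,"dz":0,"ax":0,"ay":0,"az":0},{"dx":0,"dy":0,"dz":0,"ax":0,"ay":0,"az":0},{"dx":0,"dy":0,"dz":0,"ax":0,"ay":0,"az":0},{"dx":0,"dy":0,"dz":0,"ax":0,"ay":0,"az":0},{"dx":0,"dy":0,"dz":0,"ax":0,"ay":0,"az":0}]' 255
python3 -m handwheel '[{"dx":0,"dy":0,"dz":0,"ax":0,"ay":0,"az":0},{"dx":0,"dy":0,"dz":0,"ax":0,"ay":0,"az":0},{"dx":0,"dy":0,"dz":0,"ax":0,"ay":0,"az":0}]'
```

```text
time: 4.08
tool_pos: [0.5517, -0.2945, 0.0108]
tool_rot: [-0.334, 0.928, 0.156, -0.054]
contact_force: [-0.1, -0.1, -0.0]
gripper_width: 0.685
time: 4.7
tool_pos: [0.5518, -0.2945, 0.0111]
tool_rot: [-0.334, 0.928, 0.156, -0.054]
contact_force: [-0.1, -0.7, 2.5]
gripper_width: 0.267
time: 5.08
tool_pos: [0.5518, -0.2946, 0.011]
tool_rot: [-0.333, 0.928, 0.156, -0.054]
contact_force: [-1.2, -0.1, 2.7]
gripper_width: 0.269
```

```bash
python3 -m handwheel '[{"dx":0,"dy":-0.01,"dz":-0.012,"ax":0,"ay":0,"az":0},{"dx":0,"dy":-0.03,"dz":-0.036,"ax":0,"ay":0,"az":0},{"dx":0,"dy":-0.05,"dz":-0.06,"ax":0,"ay":0,"az":0},{"dx":0,"dy":-0.075,"dz":-0.09,"ax":0,"ay":0,"az":0},{"dx":0,"dy":-0.075,"dz":-0.09,"ax":0,"ay":0,"az":0}]'
python3 -m handwheel '[{"dx":0,"dy":0,"dz":0,"ax":-0.17,"ay":0,"az":0},{"dx":0,"dy":0,"dz":0,"ax":-0.34,"ay":0,"az":0},{"dx":0,"dy":0,"dz":0,"ax":-0.51,"ay":0,"az":0},{"dx":0,"dy":0,"dz":0,"ax":-0.68,"ay":0,"az":0},{"dx":0,"dy":0,"dz":0,"ax":-0.80,"ay":0,"az":0}]'
python3 - <<'E'
from plant import manip
import cv2
print(manip.state()["joint_pos"])
f=manip.grab_frame("side");cv2.imwrite("pics/s3.png",f["image"])
E
```

```text
time: 5.7
tool_pos: [0.553, -0.2957, 0.1325]
tool_rot: [-0.33, 0.929, 0.157, -0.051]
contact_force: [1.2, 0.2, -2.0]
gripper_width: 0.268
time: 6.32
tool_pos: [0.5504, -0.2931, 0.1272]
tool_rot: [0.056, 0.985, 0.165, 0.011]
contact_force: [0.1, 0.5, -1.5]
gripper_width: 0.268
[-0.57838902  0.081194    1.76534456 -0.07176303  1.20345874 -0.88768803]
```

View pics/s3.png

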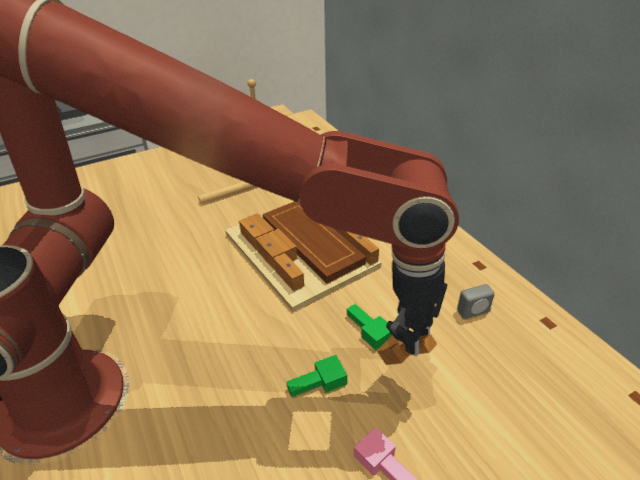

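The block is held and off the bench at (410,345), behind the fingers. I'll finish the turn.

```bash
python3 -m handwheel '[{"dx":0,"dy":0,"dz":0,"ax":-0.17,"ay":0,"az":0},{"dx":0,"dy":0,"dz":0,"ax":-0.34,"ay":0,"az":0},{"dx":0,"dy":0,"dz":0,"ax":-0.51,"ay":0,"az":0},{"dx":0,"dy":0,"dz":0,"ax":-0.68,"ay":0,"az":0},{"dx":0,"dy":0,"dz":0,"ax":-0.771,"ay":0,"az":0}]'
python3 -m handwheel '[{"dx":0,"dy":0,"dz":0,"ax":0,"ay":0,"az":0}]'
python3 - <<'E'
from plant import manip
import cv2
from h import *
s=manip.state();print(s["joint_pos"]);M=Rq(s["tool_rot"]).as_matrix();print(M)
for n in("side","top"):
    f=manip.grab_frame(n);np.savez(f"{n}4.npz",**{k:f[k] for k in("image","z_map","K","xyz","rotation")})
    im=f["image"]; im=im[250:450,280:560] if n=="side" else im[200:360,400:600]
    cv2.imwrite(f"pics/{n}4.png",cv2.resize(im,None,fx=2.8,fy=2.8))
E
```

```text
time: 7.0
tool_pos: [0.5489, -0.2925, 0.1269]
tool_rot: [0.416, 0.894, 0.149, 0.07]
contact_force: [4.9, -18.5, 20.1]
gripper_width: 0.267
time: 7.12
tool_pos: [0.5492, -0.293, 0.1272]
tool_rot: [0.416, 0.894, 0.15, 0.069]
contact_force: [0.0, 0.5, -0.2]
gripper_width: 0.267
[-0.33983963 -0.0503765   2.08122627 -1.02186608  0.77812763 -0.02904552]
[[ 9.45366656e-01  2.10720578e-01  2.48754343e-01]
 [ 3.26007827e-01 -6.08978930e-01 -7.23093051e-01]
 [-8.84432017e-04  7.64683922e-01 -6.44404932e-01]]
```

View pics/side4.png

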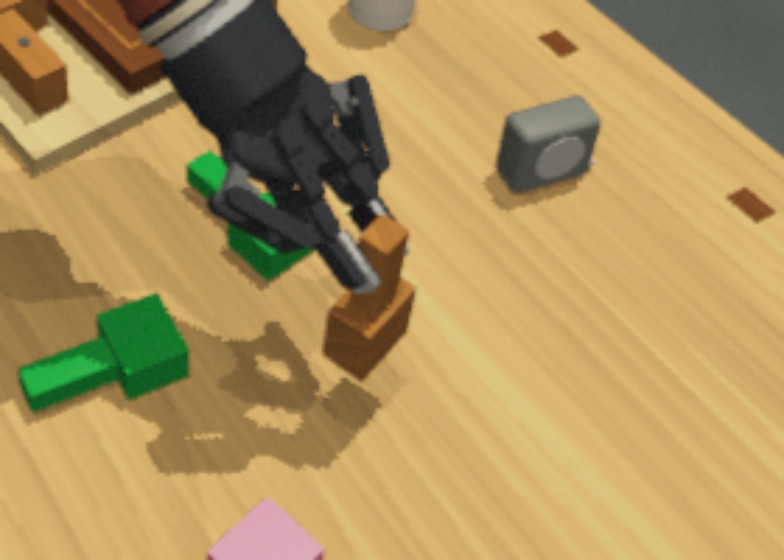

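View pics/top4.png

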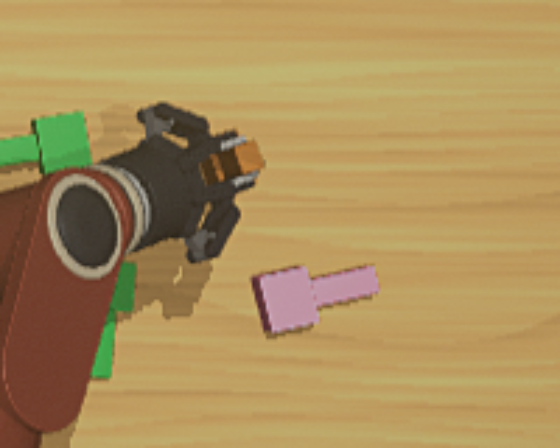

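The block is upright in the fingers (side crop (368,300)). Joint 4 is right at its limit, so before lowering I'll yaw about the vertical to take it off.

```bash
python3 -m handwheel '[{"dx":0,"dy":0,"dz":0,"ax":0,"ay":0.11,"az":-0.092},{"dx":0,"dy":0,"dz":0,"ax":0,"ay":0.22,"az":-0.185},{"dx":0,"dy":0,"dz":0,"ax":0,"ay":0.337,"az":-0.283},{"dx":0,"dy":0,"dz":0,"ax":0,"ay":0.337,"az":-0.283}]'
cat > up.py <<'E'
from plant import manip
from h import *
s=manip.state();print(s["joint_pos"].round(3));M=Rq(s["tool_rot"]).as_matrix();print(M.round(3), s["tool_pos"].round(4), s["gripper_width"])
for n in("side","top"):
    f=manip.grab_frame(n);np.savez(f"{n}5.npz",**{k:f[k] for k in("image","z_map","K","xyz","rotation")})
E
python3 up.py
python3 - <<'E'
from h import *
f=load("side5.npz");P=cloud(f);im=f["image"];hsv=cv2.cvtColor(im,cv2.COLOR_BGR2HSV)
r=slice(300,440),slice(360,470)
cv2.imwrite("pics/s5.png",cv2.resize(im[r],None,fx=5,fy=5,interpolation=cv2.INTER_CUBIC))
E
```

```text
time: 7.72
tool_pos: [0.5504, -0.2963, 0.132]
tool_rot: [0.394, 0.839, 0.34, 0.16]
contact_force: [-0.1, 0.5, -1.0]
gripper_width: 0.272
[-0.517 -0.224  2.229 -0.675  0.351 -0.742]
[[ 0.717  0.444  0.537]
 [ 0.697 -0.459 -0.552]
 [ 0.001  0.77  -0.638]] [ 0.5504 -0.2963  0.132 ] 0.27179219743005717
```

View pics/s5.png

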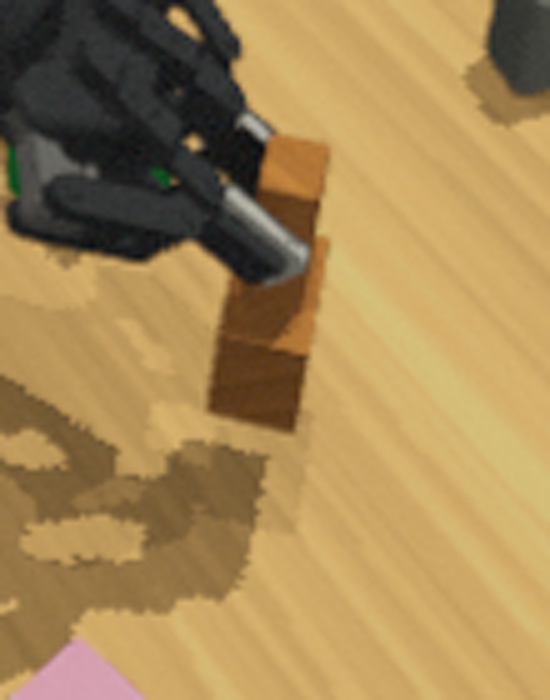

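```bash
cat > wd.py <<'E'
import sys
from plant import manip
from h import *
M=Rq(manip.state()["tool_rot"]).as_matrix();d=np.array([float(x) for x in sys.argv[1:4]])
print("tool d",(M.T@d).round(4)); 
if len(sys.argv)>4: print("tool rotvec for world-z turn",(M.T@[0,0,float(sys.argv[4])]).round(4))
E
python3 wd.py .08 -.045 0; python3 wd.py 0 0 -.052
```

```text
tool d [0.0262 0.0561 0.0677]
tool d [-0.0001 -0.04    0.0332]
```

```bash
python3 -m handwheel '[{"dx":0.013,"dy":0.028,"dz":0.034,"ax":0,"ay":0,"az":0},{"dx":0.026,"dy":0.056,"dz":0.068,"ax":0,"ay":0,"az":0},{"dx":0.026,"dy":0.04,"dz":0.081,"ax":0,"ay":0,"az":0},{"dx":0.026,"dy":0.022,"dz":0.096,"ax":0,"ay":0,"az":0},{"dx":0.026,"dy":0.022,"dz":0.096,"ax":0,"ay":0,"az":0}]'
python3 up.py
python3 - <<'E'
from h import *
f=load("side5.npz");im=f["image"]
uv=proj(f,[.63,-.345,.05])[0].astype(int);print(uv)
r=slice(max(0,uv[1]-70),uv[1]+70),slice(uv[0]-80,uv[0]+80)
print(r)
cv2.imwrite("pics/s6.png",cv2.resize(im[r],None,fx=4,fy=4,interpolation=cv2.INTER_CUBIC))
E
```

```text
time: 8.45
tool_pos: [0.6298, -0.3387, 0.0833]
tool_rot: [0.391, 0.84, 0.341, 0.159]
contact_force: [0.2, 0.4, -1.1]
gripper_width: 0.266
[-0.512  0.092  2.027 -0.917  0.277 -0.484]
[[ 0.717  0.448  0.534]
 [ 0.697 -0.461 -0.549]
 [ 0.     0.766 -0.643]] [ 0.6298 -0.3387  0.0833] 0.2658237394724139
[469 378]
(slice(np.int64(308), np.int64(448), None), slice(np.int64(389), np.int64(549), None))
```

View pics/s6.png

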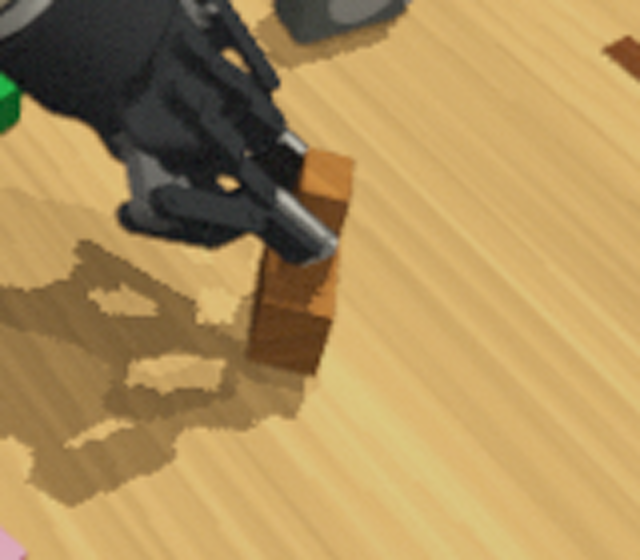

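The block is upright, about 9 mm above the bench. Now I'll touch it down gently, watching the force.

```bash
python3 -m handwheel '[{"dx":0,"dy":-0.0023,"dz":0.0019,"ax":0,"ay":0,"az":0},{"dx":0,"dy":-0.0046,"dz":0.0039,"ax":0,"ay":0,"az":0},{"dx":0,"dy":-0.0046,"dz":0.0039,"ax":0,"ay":0,"az":0}]'
python3 -m handwheel '[{"dx":0,"dy":-0.0008,"dz":0.0006,"ax":0,"ay":0,"az":0},{"dx":0,"dy":-0.0008,"dz":0.0006,"ax":0,"ay":0,"az":0}]'
python3 -m handwheel '[{"dx":0,"dy":-0.0008,"dz":0.0006,"ax":0,"ay":0,"az":0},{"dx":0,"dy":-0.0008,"dz":0.0006,"ax":0,"ay":0,"az":0}]'
```

```text
time: 8.93
tool_pos: [0.6309, -0.3388, 0.0801]
tool_rot: [0.393, 0.839, 0.34, 0.161]
contact_force: [-0.2, -0.4, -1.3]
gripper_width: 0.266
time: 9.18
tool_pos: [0.6309, -0.3387, 0.0789]
tool_rot: [0.393, 0.839, 0.34, 0.161]
contact_force: [0.4, -0.3, -0.5]
gripper_width: 0.266
time: 9.43
tool_pos: [0.6308, -0.3387, 0.0778]
tool_rot: [0.393, 0.839, 0.34, 0.161]
contact_force: [-0.2, 1.0, -0.9]
gripper_width: 0.263
```

```bash
for i in 1 ; do python3 -m handwheel '[{"dx":0,"dy":-0.0008,"dz":0.0006,"ax":0,"ay":0,"az":0},{"dx":0,"dy":-0.0008,"dz":0.0006,"ax":0,"ay":0,"az":0}]'; done
python3 -m handwheel '[{"dx":0,"dy":-0.0008,"dz":0.0006,"ax":0,"ay":0,"az":0},{"dx":0,"dy":-0.0008,"dz":0.0006,"ax":0,"ay":0,"az":0}]'
python3 -m handwheel '[{"dx":0,"dy":-0.0008,"dz":0.0006,"ax":0,"ay":0,"az":0},{"dx":0,"dy":-0.0008,"dz":0.0006,"ax":0,"ay":0,"az":0}]'
python3 up.py
```

```text
time: 9.68
tool_pos: [0.6308, -0.3387, 0.0768]
tool_rot: [0.393, 0.839, 0.34, 0.161]
contact_force: [-0.7, -0.4, -0.5]
gripper_width: 0.262
time: 9.93
tool_pos: [0.6307, -0.3386, 0.0758]
tool_rot: [0.393, 0.839, 0.34, 0.161]
contact_force: [-0.2, 0.1, -1.2]
gripper_width: 0.264
time: 10.18
tool_pos: [0.6307, -0.3386, 0.0748]
tool_rot: [0.393, 0.839, 0.34, 0.161]
contact_force: [0.4, -0.7, -1.0]
gripper_width: 0.268
[-0.512  0.109  2.028 -0.982  0.263 -0.416]
[[ 0.717  0.445  0.537]
 [ 0.697 -0.46  -0.549]
 [ 0.003  0.768 -0.64 ]] [ 0.6307 -0.3386  0.0748] 0.26763267037724364
```

```bash
python3 -m handwheel '[{"dx":0,"dy":-0.0008,"dz":0.0006,"ax":0,"ay":0,"az":0},{"dx":0,"dy":-0.0008,"dz":0.0006,"ax":0,"ay":0,"az":0}]'
python3 -m handwheel '[{"dx":0,"dy":-0.0008,"dz":0.0006,"ax":0,"ay":0,"az":0},{"dx":0,"dy":-0.0008,"dz":0.0006,"ax":0,"ay":0,"az":0}]'
python3 up.py
python3 - <<'E'
from h import *
f=load("side5.npz");im=f["image"]
cv2.imwrite("pics/s7.png",cv2.resize(im[308:448,389:549],None,fx=4,fy=4,interpolation=cv2.INTER_CUBIC))
E
```

```text
time: 10.52
tool_pos: [0.6306, -0.3385, 0.0738]
tool_rot: [0.393, 0.839, 0.34, 0.161]
contact_force: [0.3, 0.6, -2.2]
gripper_width: 0.265
time: 10.78
tool_pos: [0.6306, -0.3385, 0.0728]
tool_rot: [0.393, 0.839, 0.34, 0.161]
contact_force: [-0.4, -0.1, -1.2]
gripper_width: 0.266
[-0.512  0.113  2.029 -0.994  0.261 -0.404]
[[ 0.717  0.445  0.537]
 [ 0.697 -0.46  -0.55 ]
 [ 0.003  0.768 -0.64 ]] [ 0.6306 -0.3385  0.0728] 0.26579563671738576
```

View pics/s7.png

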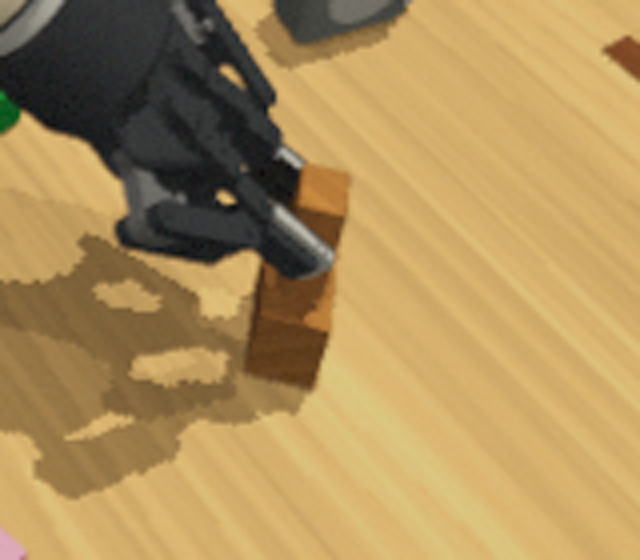

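```bash
python3 - <<'E'
from h import *
for n in("side","top"):
    f=load(n+"5.npz");P=cloud(f)
    if n=="side":
        print(P[350:358,466:474].reshape(-1,3)[:, 2].round(4).reshape(8,8)); print(np.median(P[352:356,468:473].reshape(-1,3),0))
    else:
        uv=proj(f,[.638,-.346,.105])[0].astype(int);print(uv);print(P[uv[1]-6:uv[1]+7,uv[0]-8:uv[0]+9,2].round(3))
E
```

```text
[[ 0.106   0.1069  0.1046  0.1053  0.1067  0.1047  0.1051 -0.0015]
 [ 0.1052  0.1063  0.1059  0.107   0.1045  0.1052  0.1052  0.1076]
 [ 0.1059  0.1069  0.1055  0.1036  0.1065  0.1041  0.1049  0.1047]
 [ 0.1052  0.1039  0.1041  0.1041  0.1052  0.1059  0.1043  0.1053]
 [ 0.1075  0.104   0.1037  0.1041  0.1055  0.1049  0.1046  0.1028]
 [ 0.1042  0.1056  0.1047  0.1048  0.1041  0.1054  0.1043  0.1058]
 [ 0.1063  0.1056  0.1056  0.1053  0.1035  0.1059  0.106   0.1046]
 [ 0.1066  0.1075  0.1049  0.1042  0.1053  0.1067  0.1028  0.1046]]
[ 0.62915557 -0.33368672  0.10463292]
[504 219]
[[-3.000e-03 -5.000e-03 -3.000e-03  1.000e-03  8.000e-03 -2.000e-03
   3.000e-03  1.000e-03  3.000e-03  3.000e-03 -3.000e-03  8.000e-03
  -2.000e-03  2.000e-03  4.000e-03  4.000e-03  1.000e-03]
 [-7.000e-03  2.000e-03  2.000e-03 -2.000e-03 -6.000e-03  1.000e-03
  -2.000e-03 -5.000e-03  1.000e-03  0.000e+00  2.000e-03 -1.000e-03
   2.000e-03  2.000e-03  3.000e-03  3.000e-03 -5.000e-03]
 [-2.000e-03 -2.000e-03 -4.000e-03  1.000e-03 -8.000e-03  4.000e-03
   0.000e+00  0.000e+00  4.000e-03  1.000e-03  3.000e-03  0
[... 1307 characters left out ...]
e-01  1.060e-01  1.080e-01  1.100e-01  4.000e-03 -5.000e-03
  -1.000e-03 -0.000e+00 -3.000e-03  3.000e-03 -1.000e-03]
 [ 1.100e-01  1.070e-01  1.060e-01  1.080e-01  1.090e-01  1.120e-01
   1.070e-01  1.030e-01  1.080e-01  1.050e-01  1.030e-01 -7.000e-03
   1.000e-03 -1.000e-03  0.000e+00  1.000e-03 -1.000e-03]
 [ 1.080e-01  1.000e-01  1.020e-01  1.050e-01  1.000e-01  1.060e-01
   1.040e-01  1.040e-01  1.110e-01  1.030e-01  1.040e-01  1.050e-01
   0.000e+00 -4.000e-03 -5.000e-03 -1.000e-03 -2.000e-03]
 [ 1.020e-01  1.000e-01  1.060e-01  1.080e-01  1.080e-01  1.090e-01
   1.040e-01  1.080e-01  1.060e-01  1.100e-01  1.515e+00 -2.000e-03
   2.000e-03  0.000e+00  5.000e-03  5.000e-03 -1.000e-03]]
```

About 1–2 mm left.

```bash
python3 -m handwheel '[{"dx":0,"dy":-0.0008,"dz":0.0006,"ax":0,"ay":0,"az":0},{"dx":0,"dy":-0.0008,"dz":0.0006,"ax":0,"ay":0,"az":0}]'
python3 -m handwheel '[{"dx":0,"dy":-0.0008,"dz":0.0006,"ax":0,"ay":0,"az":0},{"dx":0,"dy":-0.0008,"dz":0.0006,"ax":0,"ay":0,"az":0}]'
```

```text
time: 11.12
tool_pos: [0.6306, -0.3385, 0.0718]
tool_rot: [0.393, 0.839, 0.34, 0.161]
contact_force: [0.0, -0.2, -0.9]
gripper_width: 0.265
time: 11.38
tool_pos: [0.6306, -0.3384, 0.0708]
tool_rot: [0.393, 0.839, 0.34, 0.161]
contact_force: [-0.1, 0.7, -0.8]
gripper_width: 0.267
```

```bash
python3 -m handwheel '[{"dx":0,"dy":-0.0008,"dz":0.0006,"ax":0,"ay":0,"az":0},{"dx":0,"dy":-0.0008,"dz":0.0006,"ax":0,"ay":0,"az":0}]'
python3 -m handwheel '[{"dx":0,"dy":-0.0008,"dz":0.0006,"ax":0,"ay":0,"az":0},{"dx":0,"dy":-0.0008,"dz":0.0006,"ax":0,"ay":0,"az":0}]'
python3 up.py
python3 - <<'E'
from h import *
f=load("side5.npz");im=f["image"];P=cloud(f)
cv2.imwrite("pics/s8.png",cv2.resize(im[308:448,389:549],None,fx=4,fy=4,interpolation=cv2.INTER_CUBIC))
print(np.median(P[353:357,468:472].reshape(-1,3),0), np.median(P[345:355,520:530,2]))
E
```

```text
time: 11.62
tool_pos: [0.631, -0.3387, 0.0707]
tool_rot: [0.393, 0.839, 0.34, 0.161]
contact_force: [-1.3, -1.8, 1.5]
gripper_width: 0.264
time: 11.88
tool_pos: [0.6314, -0.339, 0.0706]
tool_rot: [0.394, 0.839, 0.34, 0.161]
contact_force: [-2.5, -1.3, 5.2]
gripper_width: 0.265
[-0.512  0.119  2.028 -1.02   0.257 -0.377]
[[ 0.717  0.443  0.538]
 [ 0.697 -0.459 -0.551]
 [ 0.003  0.77  -0.638]] [ 0.6314 -0.339   0.0706] 0.2649861545690733
[ 0.62739808 -0.33389057  0.1033388 ] -0.0011094246381648798
```

View pics/s8.png

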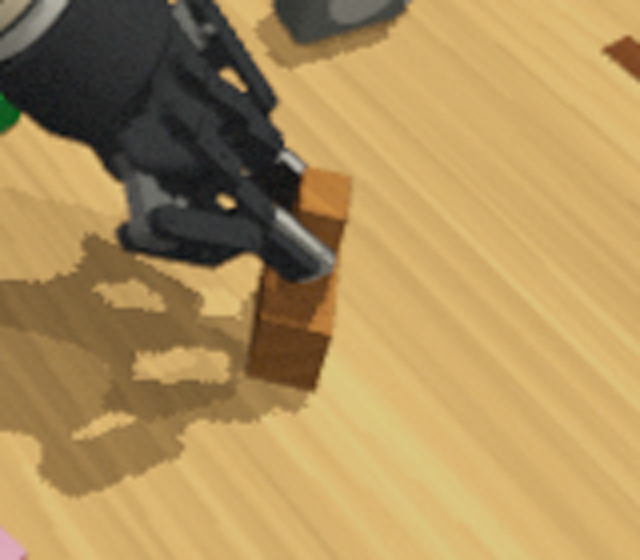

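Contact is made: force up to +5 N, and the handle top is at 0.104 m. I'll ease off 0.5 mm and release.

```bash
python3 -m handwheel '[{"dx":0,"dy":0.0006,"dz":-0.0005,"ax":0,"ay":0,"az":0},{"dx":0,"dy":0.0006,"dz":-0.0005,"ax":0,"ay":0,"az":0}]'
python3 -m handwheel '[{"dx":0,"dy":0,"dz":0,"ax":0,"ay":0,"az":0},{"dx":0,"dy":0,"dz":0,"ax":0,"ay":0,"az":0},{"dx":0,"dy":0,"dz":0,"ax":0,"ay":0,"az":0},{"dx":0,"dy":0,"dz":0,"ax":0,"ay":0,"az":0}]' 80
python3 -m handwheel '[{"dx":0,"dy":0,"dz":-0.01,"ax":0,"ay":0,"az":0},{"dx":0,"dy":0,"dz":-0.03,"ax":0,"ay":0,"az":0},{"dx":0,"dy":0,"dz":-0.06,"ax":0,"ay":0,"az":0},{"dx":0,"dy":0,"dz":-0.1,"ax":0,"ay":0,"az":0},{"dx":0,"dy":0,"dz":-0.13,"ax":0,"ay":0,"az":0}]'
python3 up.py
python3 - <<'E'
from h import *
f=load("side5.npz");cv2.imwrite("pics/s9.png",f["image"]);f=load("top5.npz");cv2.imwrite("pics/t9.png",f["image"])
E
```

```text
time: 12.22
tool_pos: [0.6311, -0.3387, 0.0706]
tool_rot: [0.393, 0.839, 0.34, 0.161]
contact_force: [0.2, -1.8, 3.7]
gripper_width: 0.266
time: 12.72
tool_pos: [0.6304, -0.3382, 0.0693]
tool_rot: [0.392, 0.839, 0.34, 0.161]
contact_force: [-0.6, -0.9, 0.4]
gripper_width: 0.69
time: 13.35
tool_pos: [0.56, -0.266, 0.1542]
tool_rot: [0.393, 0.839, 0.34, 0.161]
contact_force: [0.8, -0.4, 0.3]
gripper_width: 0.683
[-0.443 -0.265  2.219 -0.687  0.432 -0.695]
[[ 0.716  0.444  0.538]
 [ 0.698 -0.46  -0.549]
 [ 0.003  0.769 -0.639]] [ 0.56   -0.266   0.1542] 0.6826980689382914
```

View pics/s9.png

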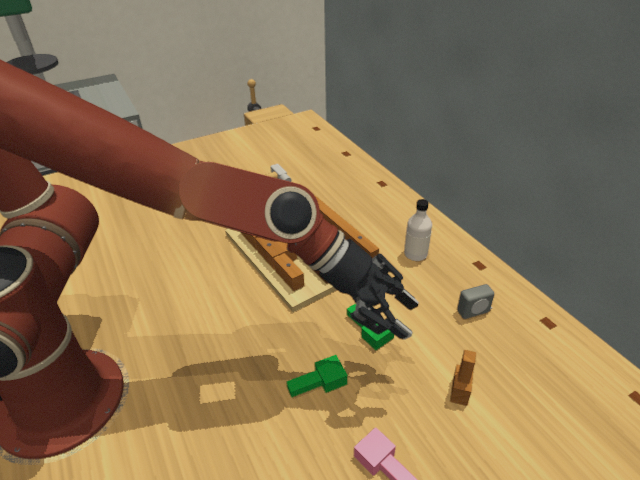

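View pics/t9.png

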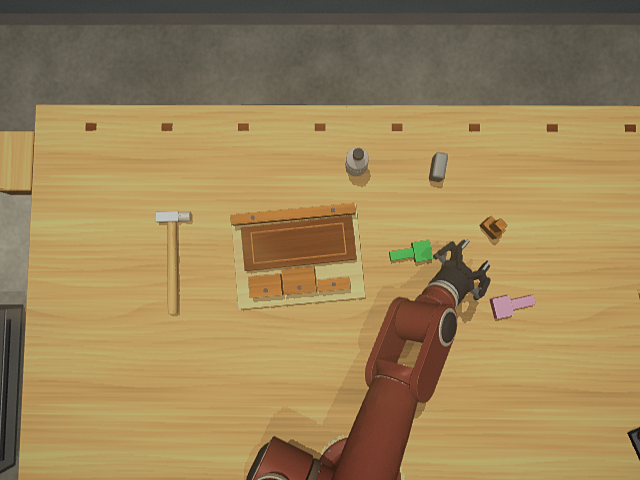

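The block stands upright, released, at side (462,378) and top (493,227). Now I'll locate its handle.

```bash
python3 - <<'E'
from h import *
t=load("top5.npz");P=cloud(t)
m=np.zeros((480,640),np.uint8);b=(P[...,2]>0.085)&(P[...,2]<.12);m[205:250,470:520]=b[205:250,470:520]
k,lab,st,_=cv2.connectedComponentsWithStats(m,connectivity=4);i=1+st[1:,4].argmax()
W=cast(t,np.argwhere(lab==i)[:,::-1],.104)[:,:2].astype(np.float32)*1000
print("handle",len(W),cv2.minAreaRect(W),W.mean(0),np.median(P[lab==i][:,2]))
m[:]=0;b=(P[...,2]>0.03)&(P[...,2]<.06);m[205:250,470:520]=b[205:250,470:520]
Q=cast(t,np.argwhere(m)[:,::-1],.044)[:,:2].astype(np.float32)*1000
print("foot vis",len(Q),cv2.minAreaRect(Q))
s=load("side5.npz");P=cloud(s)
m=np.zeros((480,640),np.uint8);b=(P[...,2]>0.096)&(P[...,2]<.115);m[340:410,440:490]=b[340:410,440:490]
W=cast(s,np.argwhere(m)[:,::-1],.104)[:,:2].astype(np.float32)*1000
print("side handle",len(W),cv2.minAreaRect(W),W.mean(0))
m[:]=0;b=(P[...,2]>0.012)&(P[...,2]<.12);m[340:410,440:490]=b[340:410,440:490]
A=P[m>0];print(np.median(A,0))
E
```

```text
handle 105 ((627.3673706054688, -333.4788818359375), (24.919761657714844, 23.808908462524414), 44.359649658203125) [ 627.2021  -334.18225] 0.10304129029153763
foot vis 179 ((628.0336303710938, -334.70245361328125), (50.479034423828125, 33.62960433959961), 44.38844680786133)
side handle 172 ((622.1437377929688, -338.0068054199219), (29.071386337280273, 20.038881301879883), 42.69182205200195) [ 622.685   -337.64212]
[ 0.6161174  -0.34347217  0.04574587]
```

```bash
cat > t2.py <<'E'
from h import *
import sys
a=np.radians(-45.65)
M=frame([np.cos(a),np.sin(a),0],[0,0,-1])
delta([.6277,-.3345,float(sys.argv[1])],M)
E
python3 t2.py .19; python3 wd.py 0 0 .06
```

```text
dxyz [0.     0.087  0.0522] axyz [ 0.6843 -0.6907  1.4561] deg 100.3 j6 -0.693
dxyz [0.     0.087  0.0522] axyz [ 0.6913  0.6849 -1.4621] deg 100.6 j6 -0.693
tool d [ 0.0003  0.0463 -0.0382]
```

```bash
python3 -m handwheel '[{"dx":0,"dy":0.046,"dz":-0.038,"ax":0.06,"ay":-0.06,"az":0.13},{"dx":0,"dy":0.046,"dz":-0.038,"ax":0.13,"ay":-0.13,"az":0.28},{"dx":0,"dy":0.046,"dz":-0.038,"ax":0.2,"ay":-0.2,"az":0.42},{"dx":0,"dy":0.046,"dz":-0.038,"ax":0.27,"ay":-0.27,"az":0.57},{"dx":0,"dy":0.046,"dz":-0.038,"ax":0.34,"ay":-0.34,"az":0.72}]'
python3 t2.py .19
```

```text
time: 14.08
tool_pos: [0.5611, -0.2672, 0.2118]
tool_rot: [0.217, 0.972, -0.024, 0.088]
contact_force: [0.1, -0.2, 0.2]
gripper_width: 0.686
dxyz [0.0622 0.0461 0.0587] axyz [ 0.3423 -0.3406  0.7322] deg 50.3 j6 -0.243
dxyz [0.0622 0.0461 0.0587] axyz [ 0.4262  0.4283 -2.3401] deg 138.5 j6 -0.243
```

```bash
python3 -m handwheel '[{"dx":0.01,"dy":0.008,"dz":0,"ax":0.07,"ay":-0.07,"az":0.14},{"dx":0.02,"dy":0.015,"dz":0,"ax":0.14,"ay":-0.14,"az":0.29},{"dx":0.04,"dy":0.03,"dz":0.02,"ax":0.21,"ay":-0.21,"az":0.44},{"dx":0.05,"dy":0.04,"dz":0.04,"ax":0.28,"ay":-0.28,"az":0.58},{"dx":0.062,"dy":0.046,"dz":0.0587,"ax":0.342,"ay":-0.341,"az":0.732}]'
python3 -m handwheel '[{"dx":0,"dy":0,"dz":0,"ax":0,"ay":0,"az":0},{"dx":0,"dy":0,"dz":0,"ax":0,"ay":0,"az":0}]'
python3 t2.py .048; python3 t2.py .125
```

```text
time: 14.7
tool_pos: [0.6283, -0.3357, 0.1896]
tool_rot: [0.0, 0.921, -0.388, 0.0]
contact_force: [-0.0, -0.2, 0.1]
gripper_width: 0.683
time: 14.95
tool_pos: [0.6273, -0.3342, 0.1902]
tool_rot: [0.002, 0.923, -0.385, 0.0]
contact_force: [-1.1, -1.5, 0.1]
gripper_width: 0.688
dxyz [ 0.0003 -0.0005  0.1422] axyz [ 0.0029 -0.0018  0.0056] deg 0.4 j6 0.199
dxyz [ 0.0003 -0.0005  0.1422] axyz [ 2.900e-03  4.500e-03 -3.136e+00] deg 179.7 j6 0.199
dxyz [ 0.0004 -0.0002  0.0652] axyz [ 0.0029 -0.0018  0.0056] deg 0.4 j6 0.199
dxyz [ 0.0004 -0.0002  0.0652] axyz [ 2.900e-03  4.500e-03 -3.136e+00] deg 179.7 j6 0.199
```

```bash
python3 -m handwheel '[{"dx":0,"dy":0,"dz":0.03,"ax":0,"ay":0,"az":0.005},{"dx":0,"dy":0,"dz":0.06,"ax":0,"ay":0,"az":0.005},{"dx":0,"dy":0,"dz":0.09,"ax":0,"ay":0,"az":0.005},{"dx":0,"dy":0,"dz":0.11,"ax":0,"ay":0,"az":0.005},{"dx":0,"dy":0,"dz":0.11,"ax":0,"ay":0,"az":0.005}]'
python3 -m handwheel '[{"dx":0,"dy":0,"dz":0.015,"ax":0,"ay":0,"az":0},{"dx":0,"dy":0,"dz":0.03,"ax":0,"ay":0,"az":0},{"dx":0,"dy":0,"dz":0.03,"ax":0,"ay":0,"az":0}]'
python3 t2.py .048; python3 up.py
python3 - <<'E'
from h import *
f=load("side5.npz");im=f["image"]
cv2.imwrite("pics/s10.png",cv2.resize(im[298:438,380:540],None,fx=4,fy=4,interpolation=cv2.INTER_CUBIC))
E
```

```text
time: 15.58
tool_pos: [0.6266, -0.3333, 0.0793]
tool_rot: [0.001, 0.922, -0.387, -0.001]
contact_force: [0.5, -0.5, 0.1]
gripper_width: 0.688
time: 15.95
tool_pos: [0.6265, -0.334, 0.0489]
tool_rot: [0.001, 0.922, -0.388, -0.001]
contact_force: [0.1, -1.0, 0.4]
gripper_width: 0.688
dxyz [ 0.0012 -0.0005  0.0009] axyz [ 0.0029  0.0006 -0.0002] deg 0.2 j6 0.205
dxyz [ 0.0012 -0.0005  0.0009] axyz [ 1.0000e-03 -4.5000e-03  3.1414e+00] deg 180.0 j6 0.205
[-0.593  0.404  1.521 -0.003  1.217  0.205]
[[ 0.699 -0.715 -0.002]
 [-0.715 -0.699 -0.002]
 [-0.001  0.003 -1.   ]] [ 0.6265 -0.334   0.0489] 0.6876832188366709
```

View pics/s10.png

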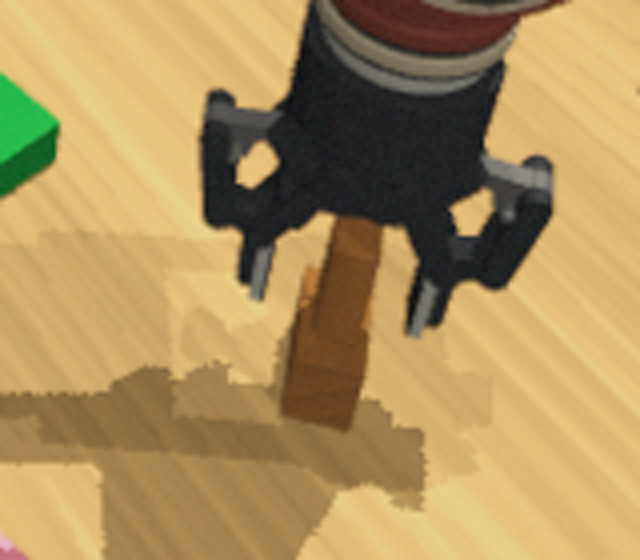

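The fingers straddle the upright handle across its x faces (crop (350,265)). Closing.

```bash
python3 -m handwheel '[{"dx":0,"dy":0,"dz":0,"ax":0,"ay":0,"az":0},{"dx":0,"dy":0,"dz":0,"ax":0,"ay":0,"az":0},{"dx":0,"dy":0,"dz":0,"ax":0,"ay":0,"az":0},{"dx":0,"dy":0,"dz":0,"ax":0,"ay":0,"az":0},{"dx":0,"dy":0,"dz":0,"ax":0,"ay":0,"az":0}]' 255
python3 -m handwheel '[{"dx":0,"dy":0,"dz":0,"ax":0,"ay":0,"az":0},{"dx":0,"dy":0,"dz":0,"ax":0,"ay":0,"az":0}]'
python3 -m handwheel '[{"dx":0,"dy":0,"dz":-0.02,"ax":0,"ay":0,"az":0},{"dx":0,"dy":0,"dz":-0.05,"ax":0,"ay":0,"az":0},{"dx":0,"dy":0,"dz":-0.09,"ax":0,"ay":0,"az":0},{"dx":0,"dy":0,"dz":-0.13,"ax":0,"ay":0,"az":0},{"dx":0,"dy":0,"dz":-0.13,"ax":0,"ay":0,"az":0}]'
```

```text
time: 16.68
tool_pos: [0.628, -0.335, 0.0518]
tool_rot: [0.002, 0.922, -0.388, 0.001]
contact_force: [-0.1, -0.2, 3.6]
gripper_width: 0.229
time: 16.92
tool_pos: [0.6281, -0.335, 0.0518]
tool_rot: [0.002, 0.922, -0.388, 0.001]
contact_force: [0.6, -0.6, 5.1]
gripper_width: 0.231
time: 17.55
tool_pos: [0.6295, -0.3354, 0.1868]
tool_rot: [0.002, 0.922, -0.388, 0.005]
contact_force: [-0.3, -1.3, -1.0]
gripper_width: 0.226
```

```bash
cat > t3.py <<'E'
from h import *
import sys
a=np.radians(5.75);x=np.array([np.cos(a),np.sin(a),0]);y=np.array([-x[1],x[0],0])
M=frame(x,[0,0,-1])
T=np.array([.4695,.0590,0])+x*float(sys.argv[1])+y*float(sys.argv[2]);T[2]=float(sys.argv[3])
print(T.round(4));delta(T,M)
E
python3 t3.py .0495 .008 .19
```

```text
[0.5179 0.0719 0.19  ]
dxyz [-0.3692 -0.205  -0.0074] axyz [ 0.0053 -0.01   -0.8973] deg 51.4 j6 0.205
dxyz [-0.3692 -0.205  -0.0074] axyz [-0.012  -0.0064  2.2443] deg 128.6 j6 0.205
```

```bash
python3 -m handwheel '[{"dx":-0.05,"dy":-0.028,"dz":-0.01,"ax":0,"ay":0,"az":-0.13},{"dx":-0.1,"dy":-0.056,"dz":-0.01,"ax":0,"ay":0,"az":-0.26},{"dx":-0.15,"dy":-0.084,"dz":-0.01,"ax":0,"ay":0,"az":-0.4},{"dx":-0.2,"dy":-0.112,"dz":-0.01,"ax":0,"ay":0,"az":-0.54},{"dx":-0.25,"dy":-0.14,"dz":-0.01,"ax":0,"ay":0,"az":-0.68}]'
python3 t3.py .0495 .008 .19
```

```text
time: 18.18
tool_pos: [0.551, -0.0556, 0.188]
tool_rot: [0.001, 0.998, -0.056, -0.001]
contact_force: [-0.6, -0.5, -0.7]
gripper_width: 0.224
[0.5179 0.0719 0.19  ]
dxyz [-0.0472 -0.123  -0.0022] axyz [ 0.0025  0.0029 -0.2131] deg 12.2 j6 -0.12
dxyz [-0.0472 -0.123  -0.0022] axyz [ 0.0042 -0.0036  2.9285] deg 167.8 j6 -0.12
```

```bash
python3 -m handwheel '[{"dx":-0.02,"dy":-0.04,"dz":0,"ax":0,"ay":0,"az":-0.11},{"dx":-0.03,"dy":-0.08,"dz":0,"ax":0,"ay":0,"az":-0.213},{"dx":-0.047,"dy":-0.123,"dz":0,"ax":0.0025,"ay":0.003,"az":-0.213},{"dx":-0.047,"dy":-0.123,"dz":0,"ax":0.0025,"ay":0.003,"az":-0.213},{"dx":-0.047,"dy":-0.123,"dz":0,"ax":0.0025,"ay":0.003,"az":-0.213}]'
python3 t3.py .0495 .008 .10
```

```text
time: 18.8
tool_pos: [0.52, 0.0699, 0.1884]
tool_rot: [0.001, 0.999, 0.048, 0.001]
contact_force: [-0.2, 0.0, -0.9]
gripper_width: 0.226
[0.5179 0.0719 0.1   ]
dxyz [-0.0019 -0.0024  0.0884] axyz [ 0.0016 -0.0012 -0.004 ] deg 0.3 j6 -0.104
dxyz [-0.0019 -0.0024  0.0884] axyz [-1.9000e-03 -2.5000e-03  3.1376e+00] deg 179.8 j6 -0.104
```

```bash
python3 -m handwheel '[{"dx":-0.001,"dy":-0.002,"dz":0.03,"ax":0.0,"ay":0,"az":-0.004},{"dx":-0.001,"dy":-0.002,"dz":0.06,"ax":0,"ay":0,"az":-0.004},{"dx":-0.001,"dy":-0.002,"dz":0.06,"ax":0,"ay":0,"az":-0.004},{"dx":-0.001,"dy":-0.002,"dz":0.06,"ax":0,"ay":0,"az":-0.004}]'
python3 t3.py .0495 .008 .07; python3 up.py
python3 - <<'E'
from h import *
f=load("side5.npz");im=f["image"]
cv2.imwrite("pics/s11.png",cv2.resize(im[160:320,220:400],None,fx=4,fy=3.7,interpolation=cv2.INTER_CUBIC))
f=load("top5.npz");im=f["image"]
cv2.imwrite("pics/t11.png",cv2.resize(im[190:320,220:380],None,fx=4.5,fy=4.5,interpolation=cv2.INTER_CUBIC))
E
```

```text
time: 19.3
tool_pos: [0.5203, 0.0712, 0.1304]
tool_rot: [0.001, 0.999, 0.049, 0.002]
contact_force: [0.3, 1.0, -1.6]
gripper_width: 0.23
[0.5179 0.0719 0.07  ]
dxyz [-0.0026 -0.0011  0.0604] axyz [ 0.0015 -0.0041 -0.0015] deg 0.3 j6 -0.104
dxyz [-0.0026 -0.0011  0.0604] axyz [-6.4000e-03 -2.4000e-03  3.1401e+00] deg 179.9 j6 -0.104
[-5.000e-03 -1.050e-01  1.941e+00 -1.000e-03  1.302e+00 -1.040e-01]
[[ 0.995  0.099  0.004]
 [ 0.099 -0.995 -0.001]
 [ 0.004  0.001 -1.   ]] [0.5203 0.0712 0.1304] 0.22997258347358296
```

View pics/s11.png

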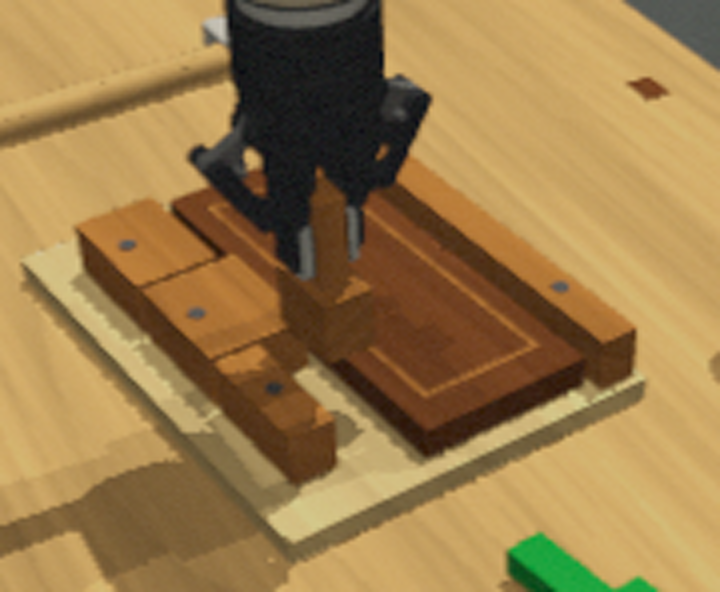

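View pics/t11.png

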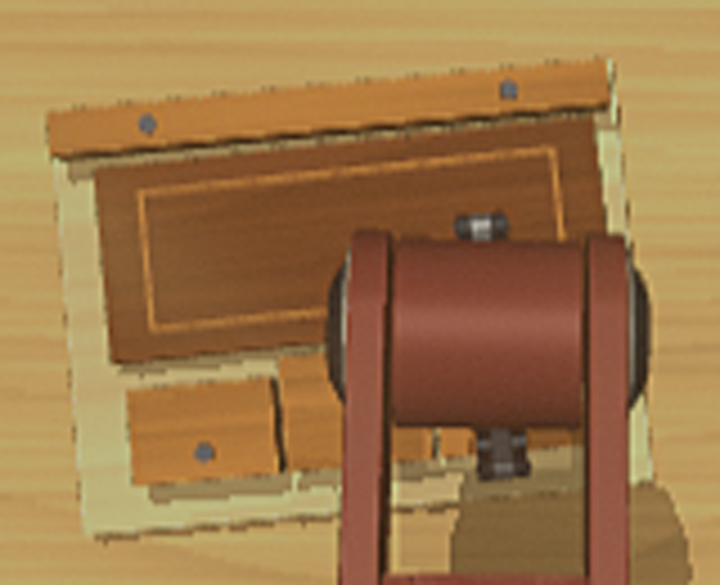

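Side view: the block (crop (330,310)) hangs over the gap in front of the shallow stop (crop (275,385)). I'll check its foot corners against the gap.

```bash
python3 - <<'E'
from h import *
a=np.radians(5.75);x=np.array([np.cos(a),np.sin(a)]);y=np.array([-x[1],x[0]]);O=np.array([.4695,.0590])
f=load("side5.npz")
sc=np.array([4,3.7]);o=np.array([220,160])
for nm,c,z in [("foot bot -x-y",(325,361),.0784),("foot bot +x-y",(370,340),.0784),("foot top -x-y",(325,306),.1224),("foot top +x-y",(374,290),.1224),("stopc top front -y",(333,425),.058),("panel top near -y",(427,432),.042),("stopc bot front -y",(333,466),.018),("mid stop top front -y",(305,330),.058)]:
    w=cast(f,np.array(c)/sc+o,z)[0,:2]-O;print(nm,(w@x*1000).round(1),(w@y*1000).round(1))
tp=np.array([.5203,.0712])-O;print("tcp",tp@x,tp@y)
P=cloud(f)
# depth of foot -y face points and handle 
m=P[230:258,285:318].reshape(-1,3);k=(m[:,2]>.082)&(m[:,2]<.118);q=(m[k][:,:2]-O)
X=q@x*1000;Y=q@y*1000
print(np.percentile(X,[2,25,50,75,98]).round(1),np.percentile(Y,[2,25,50,75,98]).round(1))
E
```

```text
foot bot -x-y 36.0 -15.5
foot bot +x-y 65.7 -14.1
foot top -x-y 35.8 -19.6
foot top +x-y 64.2 -22.6
stopc top front -y 21.6 -44.3
panel top near -y 67.9 -63.9
stopc bot front -y 24.1 -37.1
mid stop top front -y 53.7 34.9
tcp 0.05176669507881366 0.007049062392767649
[33.8 34.9 36.1 49.1 62.4] [-20.4 -18.2 -15.9   6.2  30.4]
```

```bash
python3 -m handwheel '[{"dx":-0.0027,"dy":-0.001,"dz":0.0,"ax":0.0,"ay":0,"az":0},{"dx":-0.0027,"dy":-0.001,"dz":0.0,"ax":0,"ay":-0.004,"az":0},{"dx":-0.0027,"dy":-0.001,"dz":0.01,"ax":0,"ay":-0.004,"az":0},{"dx":-0.0027,"dy":-0.001,"dz":0.02,"ax":0,"ay":-0.004,"az":0},{"dx":-0.0027,"dy":-0.001,"dz":0.02,"ax":0,"ay":-0.004,"az":0}]'
python3 t3.py .049 .008 .07
```

```text
time: 20.02
tool_pos: [0.5157, 0.0727, 0.1077]
tool_rot: [0.001, 0.999, 0.05, -0.002]
contact_force: [0.1, -0.2, -1.2]
gripper_width: 0.229
[0.5175 0.0719 0.07  ]
dxyz [0.0018 0.0009 0.0377] axyz [ 0.0009  0.0042 -0.0003] deg 0.2 j6 -0.102
dxyz [0.0018 0.0009 0.0377] axyz [ 6.6000e-03 -1.5000e-03  3.1413e+00] deg 180.0 j6 -0.102
```

```bash
python3 -m handwheel '[{"dx":0.0015,"dy":0.001,"dz":0.005,"ax":0.0,"ay":0.003,"az":0},{"dx":0.0015,"dy":0.001,"dz":0.01,"ax":0,"ay":0.003,"az":0},{"dx":0.0015,"dy":0.001,"dz":0.016,"ax":0,"ay":0.003,"az":0},{"dx":0.0015,"dy":0.001,"dz":0.022,"ax":0,"ay":0.003,"az":0},{"dx":0.0015,"dy":0.001,"dz":0.022,"ax":0,"ay":0.003,"az":0}]'
python3 t3.py .049 .008 .07;python3 up.py
python3 - <<'E'
from h import *
f=load("side5.npz");im=f["image"]
cv2.imwrite("pics/s12.png",cv2.resize(im[190:320,240:360],None,fx=4.6,fy=4.6,interpolation=cv2.INTER_CUBIC))
E
```

```text
time: 20.65
tool_pos: [0.518, 0.0717, 0.0868]
tool_rot: [0.001, 0.999, 0.05, 0.0]
contact_force: [-0.6, -0.4, -1.3]
gripper_width: 0.231
[0.5175 0.0719 0.07  ]
dxyz [-0.0005 -0.0002  0.0168] axyz [ 0.0011 -0.0008 -0.0003] deg 0.1 j6 -0.104
dxyz [-0.0005 -0.0002  0.0168] axyz [-1.2000e-03 -1.8000e-03  3.1413e+00] deg 180.0 j6 -0.104
[-4.000e-03 -5.500e-02  1.973e+00 -1.000e-03  1.223e+00 -1.040e-01]
[[ 0.995  0.1    0.001]
 [ 0.1   -0.995 -0.001]
 [ 0.001  0.001 -1.   ]] [0.518  0.0717 0.0868] 0.23103910983768192
```

View pics/s12.png

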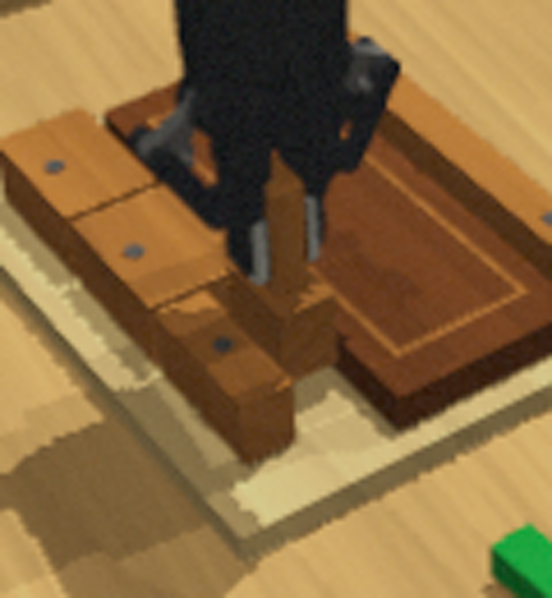

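The foot is entering the gap between the stop (crop (225,345)) and the panel edge (crop (340,340)), with no contact. Continuing down.

```bash
python3 -m handwheel '[{"dx":0,"dy":0,"dz":0.005,"ax":0.0,"ay":0,"az":0},{"dx":0,"dy":0,"dz":0.01,"ax":0,"ay":0,"az":0},{"dx":0,"dy":0,"dz":0.013,"ax":0,"ay":0,"az":0},{"dx":0,"dy":0,"dz":0.013,"ax":0,"ay":0,"az":0}]'
python3 -m handwheel '[{"dx":0,"dy":0,"dz":0.0015,"ax":0.0,"ay":0,"az":0},{"dx":0,"dy":0,"dz":0.0015,"ax":0,"ay":0,"az":0}]'
python3 -m handwheel '[{"dx":0,"dy":0,"dz":0.001,"ax":0.0,"ay":0,"az":0},{"dx":0,"dy":0,"dz":0.001,"ax":0,"ay":0,"az":0}]'
```

```text
time: 21.25
tool_pos: [0.5182, 0.0717, 0.0741]
tool_rot: [0.001, 0.999, 0.05, 0.001]
contact_force: [-0.8, 0.0, -1.3]
gripper_width: 0.228
time: 21.5
tool_pos: [0.5186, 0.0717, 0.0731]
tool_rot: [0.001, 0.999, 0.05, 0.001]
contact_force: [-0.7, -0.4, -0.8]
gripper_width: 0.227
time: 21.75
tool_pos: [0.5185, 0.0717, 0.072]
tool_rot: [0.001, 0.999, 0.05, 0.001]
contact_force: [0.0, -1.2, -1.3]
gripper_width: 0.223
```

```bash
python3 -m handwheel '[{"dx":0,"dy":0,"dz":0.001,"ax":0.0,"ay":0,"az":0},{"dx":0,"dy":0,"dz":0.001,"ax":0,"ay":0,"az":0}]'
python3 -m handwheel '[{"dx":0,"dy":0,"dz":0.001,"ax":0.0,"ay":0,"az":0},{"dx":0,"dy":0,"dz":0.001,"ax":0,"ay":0,"az":0}]'
python3 -m handwheel '[{"dx":0,"dy":0,"dz":0.001,"ax":0.0,"ay":0,"az":0},{"dx":0,"dy":0,"dz":0.001,"ax":0,"ay":0,"az":0}]'
```

```text
time: 22.0
tool_pos: [0.5185, 0.0717, 0.071]
tool_rot: [0.001, 0.999, 0.05, 0.001]
contact_force: [-0.2, -0.1, 0.1]
gripper_width: 0.226
time: 22.25
tool_pos: [0.5185, 0.0717, 0.07]
tool_rot: [0.001, 0.999, 0.05, 0.001]
contact_force: [-0.7, 0.6, -1.0]
gripper_width: 0.228
time: 22.5
tool_pos: [0.5187, 0.0718, 0.0697]
tool_rot: [0.001, 0.999, 0.05, 0.001]
contact_force: [-2.5, 0.0, 3.4]
gripper_width: 0.227
```

Bottomed on the baseboard (+3.4 N at TCP 0.0697). Now I'll push along +x.

```bash
python3 -m handwheel '[{"dx":0.001,"dy":0,"dz":0,"ax":0.0,"ay":0,"az":0},{"dx":0.002,"dy":0,"dz":0,"ax":0,"ay":0,"az":0},{"dx":0.003,"dy":0,"dz":0,"ax":0,"ay":0,"az":0},{"dx":0.004,"dy":0,"dz":0,"ax":0,"ay":0,"az":0}]'
python3 -m handwheel '[{"dx":0.001,"dy":0,"dz":0,"ax":0.0,"ay":0,"az":0},{"dx":0.002,"dy":0,"dz":0,"ax":0,"ay":0,"az":0},{"dx":0.003,"dy":0,"dz":0,"ax":0,"ay":0,"az":0},{"dx":0.003,"dy":0,"dz":0,"ax":0,"ay":0,"az":0}]'
python3 t3.py .060 .008 .07
```

```text
time: 23.0
tool_pos: [0.5223, 0.072, 0.0697]
tool_rot: [0.001, 0.999, 0.05, 0.0]
contact_force: [-4.0, -0.2, 6.7]
gripper_width: 0.225
time: 23.5
tool_pos: [0.5246, 0.0723, 0.0697]
tool_rot: [0.001, 0.999, 0.05, -0.0]
contact_force: [-5.1, -1.4, 8.1]
gripper_width: 0.227
[0.5284 0.073  0.07  ]
dxyz [ 0.0038 -0.0003 -0.0003] axyz [0.0017 0.0009 0.    ] deg 0.1 j6 -0.102
dxyz [ 0.0038 -0.0003 -0.0003] axyz [-1.5000e-03  2.6000e-03 -3.1415e+00] deg 180.0 j6 -0.102
```

```bash
python3 -m handwheel '[{"dx":0.001,"dy":0,"dz":-0.0006,"ax":0.0,"ay":0,"az":0},{"dx":0.002,"dy":0,"dz":-0.0006,"ax":0,"ay":0,"az":0},{"dx":0.002,"dy":0,"dz":-0.0006,"ax":0,"ay":0,"az":0}]'
python3 -m handwheel '[{"dx":0.001,"dy":0,"dz":0,"ax":0.0,"ay":0,"az":0},{"dx":0.001,"dy":0,"dz":0,"ax":0,"ay":0,"az":0},{"dx":0.001,"dy":0,"dz":0,"ax":0,"ay":0,"az":0}]'
python3 t3.py .060 .008 .07;python3 up.py
python3 - <<'E'
from h import *
f=load("side5.npz");im=f["image"]
cv2.imwrite("pics/s13.png",cv2.resize(im[170:320,220:390],None,fx=4,fy=4,interpolation=cv2.INTER_CUBIC))
f=load("top5.npz");im=f["image"]
cv2.imwrite("pics/t13.png",cv2.resize(im[190:320,220:380],None,fx=4.5,fy=4.5,interpolation=cv2.INTER_CUBIC))
E
```

```text
time: 23.88
tool_pos: [0.5257, 0.0723, 0.0697]
tool_rot: [0.001, 0.999, 0.05, -0.002]
contact_force: [-8.3, -1.6, 9.7]
gripper_width: 0.228
time: 24.25
tool_pos: [0.526, 0.0724, 0.0698]
tool_rot: [0.001, 0.999, 0.05, -0.003]
contact_force: [-10.7, -1.4, 10.8]
gripper_width: 0.226
[0.5284 0.073  0.07  ]
dxyz [ 0.0025 -0.0004 -0.0002] axyz [0.0018 0.0055 0.0004] deg 0.3 j6 -0.102
dxyz [ 0.0025 -0.0004 -0.0002] axyz [-8.6000e-03  2.9000e-03 -3.1411e+00] deg 180.0 j6 -0.102
[-0.002 -0.008  1.959 -0.003  1.196 -0.102]
[[ 0.995  0.101 -0.005]
 [ 0.101 -0.995 -0.002]
 [-0.005  0.002 -1.   ]] [0.526  0.0724 0.0698] 0.22596391502730315
```

View pics/s13.png

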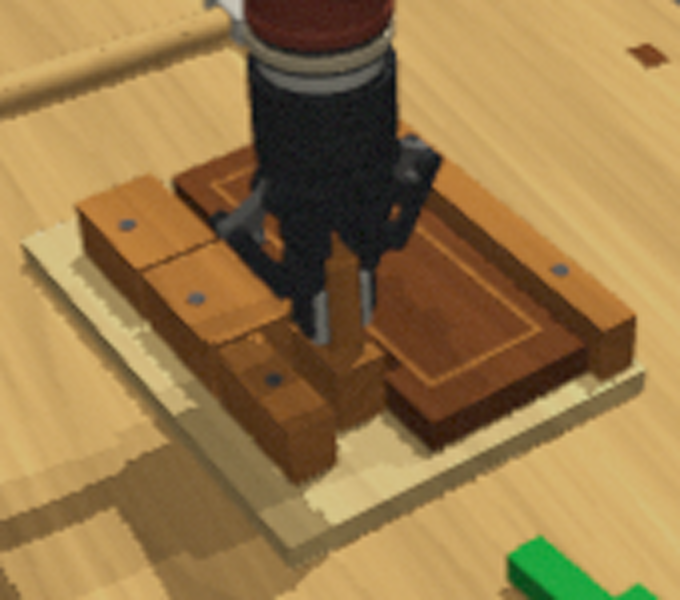

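View pics/t13.png

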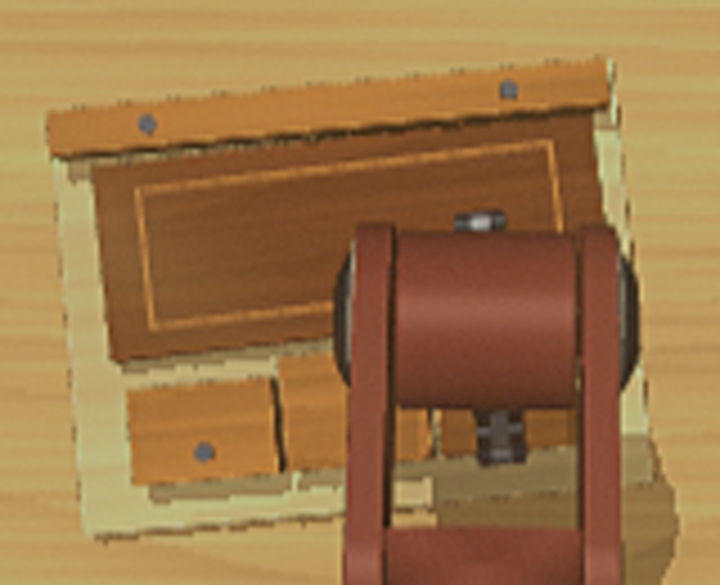

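The panel is moving. Its right end has advanced more than its left, so there is still a gap at the left end (top crop (95,165)). The downward load has grown to 11 N, so I'll unload that and continue.

```bash
python3 -m handwheel '[{"dx":0,"dy":0,"dz":-0.0008,"ax":0.0,"ay":0,"az":0},{"dx":0,"dy":0,"dz":-0.0008,"ax":0,"ay":0,"az":0}]'
python3 -m handwheel '[{"dx":0,"dy":0,"dz":-0.0008,"ax":0.0,"ay":0,"az":0},{"dx":0,"dy":0,"dz":-0.0008,"ax":0,"ay":0,"az":0}]'
cat > pan.py <<'E'
from plant import manip
from h import *
a=np.radians(5.75);x=np.array([np.cos(a),np.sin(a)]);y=np.array([-x[1],x[0]]);O=np.array([.4695,.0590])
s=manip.state();print(s["tool_pos"].round(4),s["contact_force"].round(1),s["ft_torque"].round(2))
t=manip.grab_frame("top")
# dark edge of panel's far/near sides along jig-y columns: brightness profile along jig x at z=.042
g=cv2.cvtColor(t["image"],cv2.COLOR_BGR2GRAY).astype(np.float32)
P=cloud(t)
Fz=cv2.medianBlur(P[...,2].astype(np.float32),3)
for yy in np.arange(-.05,.21,.02):
    xs=np.arange(.04,.2,.0005);W=O+np.outer(xs,x)+yy*y
    uv=proj(t,np.c_[W,np.full(len(W),.042)]).astype(np.float32)
    z=cv2.remap(Fz,uv[:,0],uv[:,1],cv2.INTER_LINEAR);b=cv2.remap(g,uv[:,0],uv[:,1],cv2.INTER_LINEAR)
    k=np.where((z>.03)&(z<.050)&(xs>.06))[0]
    gr=np.gradient(cv2.GaussianBlur(b[:,None],(1,9),0)[:,0])
    ne=xs[(xs<.09)][np.argmin(gr[xs<.09])]
    # far edge by depth crossing 0.050 upward
    print(yy.round(3),"near(gray)",(ne*1000).round(1),"zrange",(xs[k[0]]*1000).round(1) if len(k) else None,(xs[k[-1]]*1000).round(1) if len(k) else None)
cv2.imwrite("pics/tp_%.2f.png"%s["time"],cv2.resize(t["image"][190:320,220:380],None,fx=4.5,fy=4.5,interpolation=cv2.INTER_CUBIC))
E
python3 pan.py
```

```text
time: 24.6
tool_pos: [0.5264, 0.0728, 0.0698]
tool_rot: [0.001, 0.999, 0.05, -0.002]
contact_force: [-6.9, 0.1, 5.6]
gripper_width: 0.227
time: 24.85
tool_pos: [0.5268, 0.073, 0.0698]
tool_rot: [0.0, 0.999, 0.05, -0.001]
contact_force: [-4.0, 1.4, -1.9]
gripper_width: 0.224
[0.5268 0.073  0.0698] [-4.   1.4 -1.9] [0.19 0.91 0.1 ]
-0.05 near(gray) 89.5 zrange 121.0 185.5
-0.03 near(gray) 82.0 zrange 120.5 186.0
-0.01 near(gray) 83.5 zrange 122.5 186.0
0.01 near(gray) 85.5 zrange 134.5 186.0
0.03 near(gray) 87.5 zrange 126.5 185.5
0.05 near(gray) 89.0 zrange 130.5 186.0
0.07 near(gray) 46.0 zrange 135.0 186.0
0.09 near(gray) 45.5 zrange 102.0 186.0
0.11 near(gray) 72.0 zrange 62.0 185.5
0.13 near(gray) 67.0 zrange 51.0 185.5
0.15 near(gray) 66.0 zrange 53.5 186.0
0.17 near(gray) 65.5 zrange 52.5 185.5
0.19 near(gray) 72.0 zrange 52.0 185.5
```

```bash
python3 -m handwheel '[{"dx":0.001,"dy":0,"dz":0,"ax":0.0,"ay":0,"az":0},{"dx":0.001,"dy":0,"dz":0,"ax":0,"ay":0,"az":0}]'
python3 -m handwheel '[{"dx":0.001,"dy":0,"dz":0,"ax":0.0,"ay":0,"az":0},{"dx":0.001,"dy":0,"dz":0,"ax":0,"ay":0,"az":0}]'
python3 -m handwheel '[{"dx":0.001,"dy":0,"dz":0,"ax":0.0,"ay":0,"az":0},{"dx":0.001,"dy":0,"dz":0,"ax":0,"ay":0,"az":0}]'
python3 pan.py; ls pics/tp*
```

```text
time: 25.15
tool_pos: [0.5276, 0.073, 0.0701]
tool_rot: [0.0, 0.999, 0.05, -0.001]
contact_force: [-7.3, 0.6, -0.7]
gripper_width: 0.226
time: 25.4
tool_pos: [0.5277, 0.073, 0.0701]
tool_rot: [0.0, 0.999, 0.05, -0.003]
contact_force: [-10.6, 0.4, 1.9]
gripper_width: 0.227
time: 25.65
tool_pos: [0.5278, 0.073, 0.0699]
tool_rot: [0.001, 0.999, 0.05, -0.004]
contact_force: [-12.7, -0.1, 3.7]
gripper_width: 0.225
[0.5278 0.073  0.0699] [-12.7  -0.1   3.7] [-0.05  2.61  0.19]
-0.05 near(gray) 45.0 zrange 125.0 185.5
-0.03 near(gray) 87.0 zrange 123.0 186.0
-0.01 near(gray) 88.5 zrange 125.0 186.0
0.01 near(gray) 89.5 zrange 137.0 186.0
0.03 near(gray) 89.5 zrange 129.0 185.5
0.05 near(gray) 89.5 zrange 133.0 185.5
0.07 near(gray) 61.0 zrange 137.5 186.5
0.09 near(gray) 48.0 zrange 107.0 186.0
0.11 near(gray) 67.5 zrange 61.5 185.5
0.13 near(gray) 66.5 zrange 51.0 184.5
0.15 near(gray) 66.0 zrange 53.0 185.0
0.17 near(gray) 68.0 zrange 52.5 185.5
0.19 near(gray) 67.5 zrange 52.0 185.0
pics/tp_24.85.png
pics/tp_25.65.png
```

View pics/tp_25.65.png

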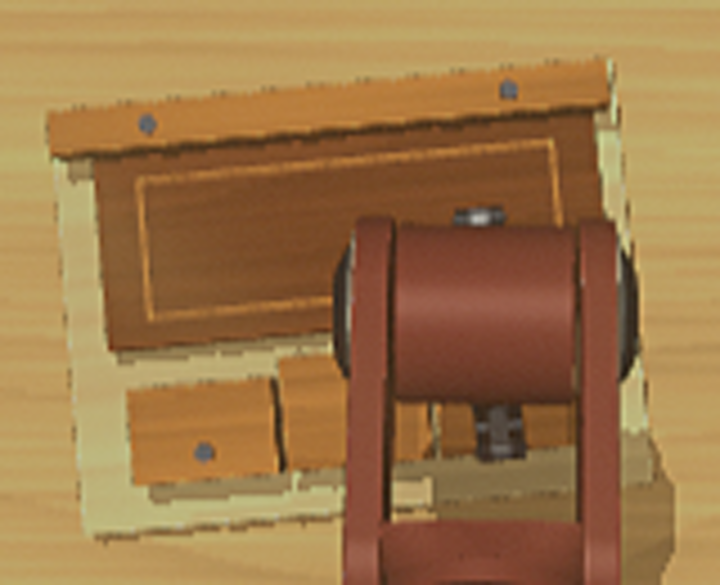

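```bash
cat > inl.py <<'E'
from plant import manip
from h import *
import sys
a=np.radians(5.75);x=np.array([np.cos(a),np.sin(a)]);y=np.array([-x[1],x[0]]);O=np.array([.4695,.0590])
def prof(t,y0,y1,x0,x1,z,kind):
    im=t["image"].astype(np.float32);L=cv2.cvtColor(t["image"],cv2.COLOR_BGR2GRAY).astype(np.float32)
    xs=np.arange(x0,x1,.0002);out=[]
    for yy in np.arange(y0,y1,.004):
        W=O+np.outer(xs,x)+yy*y
        uv=proj(t,np.c_[W,np.full(len(W),z)]).astype(np.float32)
        b=cv2.remap(L,uv[:,0],uv[:,1],cv2.INTER_LINEAR)[:,0]
        if kind=="peak":
            w=b-np.percentile(b,60);w[w<0]=0;i=np.argmax(b);k=np.abs(xs-xs[i])<.0035;out.append((yy,(xs[k]*w[k]).sum()/w[k].sum()))
        else:
            gg=np.gradient(cv2.GaussianBlur(b[:,None],(1,15),0)[:,0])*(-1 if kind=="fall" else 1);i=np.argmax(gg);out.append((yy,xs[i]))
    o=np.array(out);
    for _ in range(4):
        p=np.polyfit(o[:,0],o[:,1],1);r=o[:,1]-np.polyval(p,o[:,0]);o=o[np.abs(r)<max(2.2*r.std(),.0004)]
    return p,r.std(),len(o)
for nm in ["old","now"]:
    t=load("top0.npz") if nm=="old" else manip.grab_frame("top")
    for lab,args in [("fence far top edge",(-.04,.2,.2,.222,.058,"rise")),("far inlay",(-.02,.17,.148,.172,.042,"peak")),("near panel edge left",(.13,.205,.063,.085,.042,"fall"))]:
        p,s,n=prof(t,*args);print(nm,lab,"ang deg",np.degrees(np.arctan(-p[0])).round(2),"x at y=-.06,.078,.21:",(np.polyval(p,[-.06,.078,.21])*1000).round(1),"rms",(s*1000).round(2),n)
E
python3 inl.py
```

```text
old fence far top edge ang deg -0.09 x at y=-.06,.078,.21: [209.5 209.8 210. ] rms 1.28 57
old far inlay ang deg 0.64 x at y=-.06,.078,.21: [163.4 161.9 160.4] rms 0.15 44
old near panel edge left ang deg 0.65 x at y=-.06,.078,.21: [69.4 67.9 66.4] rms 0.61 19
now fence far top edge ang deg -0.06 x at y=-.06,.078,.21: [209.3 209.4 209.6] rms 1.19 56
now far inlay ang deg -0.03 x at y=-.06,.078,.21: [167.2 167.3 167.4] rms 0.19 45
now near panel edge left ang deg -3.62 x at y=-.06,.078,.21: [55.3 64.  72.4] rms 2.86 19
```

The panel angle now matches the fence (−0.03° against −0.06°, from 0.64° at the start), and pushing harder moves nothing. I'll hold and check that it's stable.

```bash
python3 -m handwheel '[{"dx":0,"dy":0,"dz":0,"ax":0.0,"ay":0,"az":0},{"dx":0,"dy":0,"dz":0,"ax":0,"ay":0,"az":0},{"dx":0,"dy":0,"dz":0,"ax":0,"ay":0,"az":0},{"dx":0,"dy":0,"dz":0,"ax":0,"ay":0,"az":0}]'
python3 inl.py | grep "now far"; python3 up.py
python3 - <<'E'
from h import *
f=load("side5.npz");im=f["image"]
cv2.imwrite("pics/s14.png",cv2.resize(im[170:320,220:390],None,fx=4,fy=4,interpolation=cv2.INTER_CUBIC))
E
```

```text
time: 26.25
tool_pos: [0.5278, 0.073, 0.0699]
tool_rot: [0.001, 0.999, 0.05, -0.004]
contact_force: [-13.5, -0.5, 4.2]
gripper_width: 0.229
now far inlay ang deg -0.01 x at y=-.06,.078,.21: [167.2 167.3 167.3] rms 0.21 46
[-1.000e-03 -3.000e-03  1.953e+00 -2.000e-03  1.199e+00 -1.010e-01]
[[ 0.995  0.1   -0.008]
 [ 0.1   -0.995 -0.002]
 [-0.008  0.001 -1.   ]] [0.5278 0.073  0.0699] 0.22884133731298784
```

View pics/s14.png

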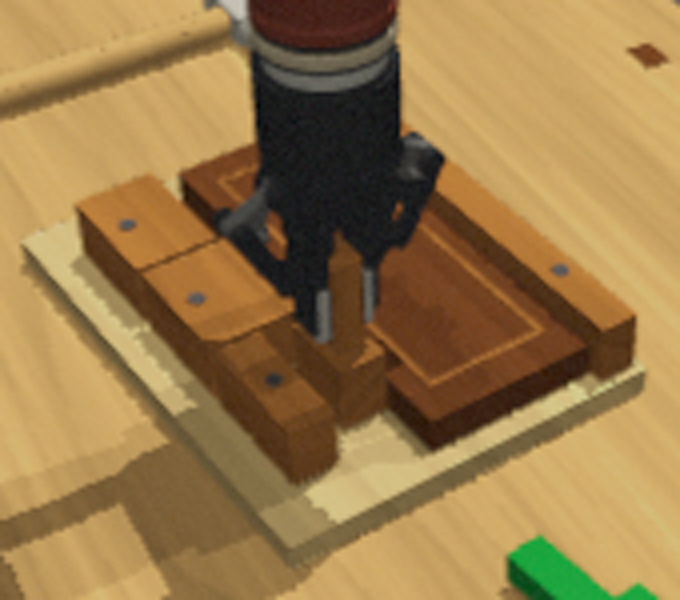

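The block is seated upright against the panel edge, the panel lies along the fence, and the force is steady at about 13 N. Handing in.

```bash
python3 - <<'E'
from plant import manip
print(manip.job_done()); s=manip.state();print(s["time"],s["contact_force"],s["gripper_width"])
E
```

```text
the job is handed in; nothing more can be done
None
the job is handed in; nothing more can be done
```

I stood the brown block up on its foot on clear bench, let go and backed away. I then took it again by the handle from above and lowered it into the gap at the shallowest stop until it touched the baseboard. From there I pushed the panel flush to the fence and handed in at about 26 s, still gripping and pressing.

**Last checks**
- **Flush:** the panel moved about 5.4 mm. Its angle is −0.01° to −0.03° in the jig's axes, against −0.06° for the fence, and it was 0.64° askew at the start. Pushing harder moved nothing.
- **Push and grip:** the wrist force was steady at about 13.5 N in total, roughly 12 N of it on the panel after foot friction (my estimate). There was about 4 N between the foot and the baseboard, the tool was within 0.5° of vertical, and the handle was firmly held.

**Where checks failed or disagreed**
- **Joint 4 limit:** the first turn brought joint 4 to −1.022, right at its listed limit of −1.02, with a brief wrist-force reading of about 27 N. I yawed off the limit, and it came back to −1.02 while I set the block down.
- **Panel edge fit:** the final fit of the panel's near edge was too noisy to use (2.9 mm scatter). The flush result rests on the inlay line instead.
- **Camera offset:** the side and top views disagreed by about 3 mm on the gap. The clearance allowed for it.

I never moved the arm near the bottle, hammer or tape measure, but I took no final measurement of them.

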